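Swap the bronze key at the back of the key rack

ROBOT

A 6-joint arm with a two-finger parallel gripper is mounted at the origin on the work surface. World frame = base frame: x ahead of the robot, y to its left, z up, the work surface at z = 0. Lengths are in mm, angles in rad, forces in N, time in s.
With the tool pointing down it reaches from about 250 to 725 mm from the base axis. Payload 9.7 kg.
Tool frame: the origin (TCP) lies at the very end of the fingers, on their centre line; the grasp point (between the pads) lies 19 mm behind it (robot.tcp_to_grasp is the distance from the TCP to the grasp point, in mm); x points along the fingers, z is the direction in which the jaws open and shut, and the axes are right-handed (so a half turn about x gives the same grasp; the last joint's range is limited). The gripper opens to 85 mm and grips with 20 to 120 N. Pads are 22 mm wide; open, the fingers measure 114 mm over their backs; the gripper's body (76 mm by 85 mm) begins 54 mm behind the grasp point. The pads swing forward as they close: fully open they stand 13 mm farther back than shut.
Start: joints at [-1.234, 0.087, 0.176, 1.66, 0, 1.571], TCP at [181.755, -519.097, 202.384] pointing down, gripper open.
Joint ranges: [-3.13, 3.13], [-0.85, 1.81], [-1.15, 1.24], [-2.2, 2.28], [-1.44, 1.52], [-3.14, 3.14]. Speed limits (rad/s): [2.22, 2.22, 2.57, 3.14, 3.14, 3.14].

INTERFACE

Orientations are given as a unit quaternion [x, y, z, w].
In Python, from station import robot gives the robot as it stands. The module is installed in compiled form; this text tells all that it offers.
- The arm moves only by the tool drive_tool, never from a script. Its argument "commands" is one flat list of numbers, 4 for each row, row after row: the shift along the tool's x, y, z in mm, then the turn about the tool's x in rad. A call has 1 to 8 rows; each row shifts and turns the commanded pose from where the row before left it, along the tool's axes as they then stand; what a row does not reach is not made up. A row lasts 1/10 s, in which the tool goes at most 50 mm and 8.59 degrees, less where a joint would pass 70% of its speed; a pose out of reach is approached as far as the arm can. A call is refused whole if a number of a shift passes 50 or a number of a turn 0.15, either way. A call with a gripper value outside its range is refused whole. "gripper" is the opening, from 0 (shut) to 1 (fully open), set as the call begins (left out, the last holds). The fingers move at their own pace and stop on an object; the grip force is fixed at half the most. Time passes only in rows, so rows that do not move let the fingers close. It gives the time, the measured TCP pose, the force and the opening at its end, in the units of the state.
- robot.read_state(): the state, without advancing time (a new reading comes with each control period).
- robot.grab_frame(name): name is "scene" or "top" or "wrist"; returns a dict with "img" (400x640x3 uint8, red, green, blue), "depth" (400x640 float32, mm along the optical axis (not along the pixel's ray), 0 where there is no reading), "vertical_fov" (degrees; the focal length in pixels is half the picture's height over the tangent of half this angle, whatever the lens; pixels are square), "cx", "cy" (the principal point, pixels), "rvec" (rotation vector, rad) and "tvec" (3), from world to camera coordinates, as OpenCV has them. Camera axes: x right, y down, z forward; pixel columns grow to the right and rows downward; lengths in mm; the calibration is good to about 2 mm. A picture is of the moment at which its call begins.
- robot.hand_in(): hands the job in, once; it reports no verdict.
The state is a dict: "time": time; "qpos": joint angles; "dq": joint speeds; "tau": joint torques, N m; "tcp_pos": TCP position; "orientation": TCP orientation; "wrist_force": force on the tool from outside, world axes, zero at the start; "moment": the same for the moment, N m; "width": finger opening in mm.
Only numpy, scipy, OpenCV 4.12 (cv2) and the standard library are available. Lean on these libraries where they do the work, as an engineer would, in place of code of your own. Each camera call takes 0.05 s, during which the arm holds its last target.

TASK

Clear the bone mallet and the bell-shaped brass weight from the front of the key rack onto the side tray, both standing, before moving the rough bronze casting behind them. Then lay the casting on the two rails of the grinder's work rest, middle over middle and one end towards the wheel, and after that lay the finished key the same way along the emptied rails of the rack. Last, stand the mallet back on the middle of its round pad and the weight on the middle of its square pad; never knock either of them over, and leave the caliper where it lies.

Things in the scene. Friction and masses are not known exactly. Their poses are not given: they have to be found in the camera images.
- mallet: Bone mallet standing on its head: cream bone head 54 mm across and 55 mm high, thin wooden handle 18 mm across rising from it to 150 mm above the underside. Origin: centre of the underside, z up along the handle. 0.2 kg. Starts on the round pad.
- bell_weight: Solid brass weight shaped like a bell: 56 mm across at the foot, narrowing to a 18 mm waist 50 to 58 mm up, then an upright round grip knob 26 mm across from 63 to 92 mm (the top). Origin: centre of the underside, z up. 0.5 kg. Starts on the square pad.
- casting: Rough dull bronze key casting, flat bar 120 x 38 x 14 mm with a round stub (18 mm across, 12 mm high) on top, 44 mm from the middle towards its +x end. Origin: centre of the underside; x along its length, y across, z up. About 0.55 kg. Starts on the rack's rails behind the mallet and weight, which leave the gripper's body no room.
- finished_key: Finished bronze key, smooth flat bar 120 x 38 x 12 mm, low ridge along its top, two small dark drill marks, no stub. Origin: centre of the underside; x along its length, y across, z up. About 0.46 kg. Starts beside the tray across two rails (16 mm high, 12 mm wide, 80 mm apart) of a wooden cradle; fingers fit down beside its middle.
- rails: Two cork-topped rails at the back of the key rack. Each 12 mm wide (y), 50 mm long (x), 16 mm high, at y = -40 and +40 mm; a key lies across both, its length along y, its underside at z = 16 mm. Origin: midway between them on the rack board, 12 mm above the table. x points away from the rack's front, where the pads lie (at x = -85 mm, y = -55 and +55 mm).
- mallet_pad: Round leather pad on the front of the rack, 76 mm across, 4 mm thick: the mallet's place. Origin: centre of its underside (its top is at z = 4 mm). Fixed. Axes parallel to those of the rails. Left and right of the two pads vary.
- weight_pad: Square leather pad on the front of the rack, 76 x 76 mm, 4 mm thick: the bell weight's place. Origin: centre of its underside (its top is at z = 4 mm). Fixed. Axes parallel to those of the rails. The two pads' centres are 110 mm apart.
- tray: Side tray: shallow plywood tray, inside 104 mm (x) x 194 mm (y), empty at the start, floor 6 mm and rim 12 mm above its origin, the centre of the underside. Room for two things side by side at y = -50 and +50 mm. Stands on a grey mat nearer to or farther from the robot than the finished key's cradle (150 mm between centres).
- grinder: Fixed hand-cranked grinder, left or right of the rack. Origin: on the table under the middle of its work rest; x points to the grey stone wheel (170 mm across, begins at x = 83 mm, axle at z = 130). Rest: steel plate 120 (x) x 80 mm, top at z = 45 mm, two rails 16 mm high, 12 mm wide, 50 mm long (y) at x = -40 and +40 mm; a key lies across both along x, underside at z = 61 mm.
- caliper: Bystander: flat steel caliper, beam 150 x 14 x 4 mm, jaws reaching about 48 mm to its own -y near the +x end, slider 6 mm high. Origin: underside at the middle of the beam, x along the beam. Lies on the table between the rack and the robot; leave it alone.

How it is judged:
By the outcome, as a careful person would: the job done as asked, in the order asked, and still so for the second after the job is handed in, with the robot touching nothing.
It also fails if it takes over 141 s, if anything falls off the work surface, if the arm or the gripper's body presses on something with over 40 N, if the wrist force passes 120 N, or if a joint passes its speed limit or range.

## Working session

There is one attempt and no reset: what is moved stays moved. The work goes in short steps, Python scripts to look and compute and a tool call to move; the robot and the scene stay as the last step left them, time stands still between calls to the robot, and variables do not carry over. Pictures are saved under pics/ and viewed, and the job is handed in when it is done.

Besides the shell and the picture viewer there is one more tool, called after "Call:" as name(argument=value, ...) on one line, values as JSON. drive_tool: Moves the arm, as the interface text tells. Its arguments: {"type":"object","properties":{"commands":{"type":"array"},"gripper":{"type":"number"}},"required":["commands"]}

```bash
mkdir -p pics; ls; cat > h.py <<'E'
import numpy as np, cv2, pickle
from station import robot
def grab(n,save=None):
    f=robot.grab_frame(n)
    if save: cv2.imwrite('pics/'+save+'.png',cv2.cvtColor(f['img'],cv2.COLOR_RGB2BGR))
    pickle.dump(f,open('/tmp/%s.pkl'%(save or n),'wb'))
    return f
def load(s): return pickle.load(open('/tmp/%s.pkl'%s,'rb'))
def cam(f):
    R=cv2.Rodrigues(np.array(f['rvec'],float))[0]; t=np.array(f['tvec'],float).ravel()
    F=f['img'].shape[0]/2/np.tan(np.radians(f['vertical_fov'])/2)
    return R,t,F
def ray(f,u,v,z):
    R,t,F=cam(f); c=-R.T@t
    d=R.T@np.array([(u-f['cx'])/F,(v-f['cy'])/F,1.])
    return c+d*(z-c[2])/d[2]
def pts(f):
    R,t,F=cam(f); h,w=f['depth'].shape
    u,v=np.meshgrid(np.arange(w),np.arange(h)); D=f['depth'].astype(float)
    P=np.stack([(u-f['cx'])/F*D,(v-f['cy'])/F*D,D],-1)
    return (P-t)@R
def proj(f,p):
    R,t,F=cam(f); q=R@np.array(p,float)+t
    return q[0]/q[2]*F+f['cx'],q[1]/q[2]*F+f['cy']
E
python3 - <<'E'
from h import *
s=robot.read_state();print(s, robot.tcp_to_grasp)
for n in ['scene','top','wrist']:
    f=grab(n,n+'0');print(n,f['vertical_fov'],f['cx'],f['cy'],f['rvec'],f['tvec'],-cam(f)[0].T@cam(f)[1])
E
```

```text
pics
{'time': 0.0, 'qpos': array([-1.23399575e+00,  8.74451660e-02,  1.75099392e-01,  1.65980291e+00,
       -1.82210047e-05,  1.57080356e+00]), 'dq': array([-0.00118458, -0.00011594,  0.00084093, -0.00054738, -0.00033874,
       -0.00208287]), 'tau': array([-5.46685405e-04, -5.20392215e+01,  4.64798534e+01,  1.62740011e-02,
       -1.29719269e-04,  1.06596767e-05]), 'tcp_pos': array([ 181.65917087, -518.83425496,  201.67347001]), 'orientation': array([ 0.40939771,  0.57712191, -0.40885494,  0.57633451]), 'wrist_force': array([ 0.14596688, -0.10653906, -0.66033933]), 'moment': array([-0.0012221 ,  0.00459896, -0.00805239]), 'width': 85.55183742394706} 18.700000000000003
scene 55.80386538514578 321.50844438093884 201.92977302546663 [ 0.78075071  2.50556337 -1.19044592] [ 433.16983056 -148.17562583  981.37666721] [844.21384657 455.26183869 502.72449774]
top 46.64252928647799 330.4886334578209 202.83965928529923 [ 2.21017539 -2.14541312  0.07866622] [ -10.98679701  504.52603476 1062.24480708] [ 419.56236413   -4.38403043 1098.6261705 ]
wrist 71.24194482128048 320.63182027280703 201.5810610362516 [-2.33370356  1.65673092  0.275564  ] [-549.34160636  -41.54253305  379.8324107 ] [ 259.61782498 -491.67503355  372.32900651]
```

View pics/top0.png

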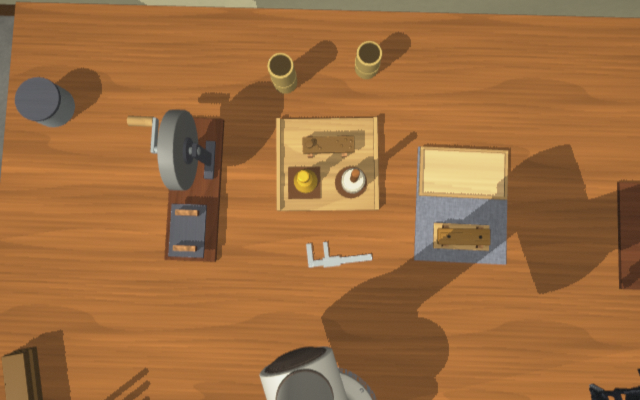

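View pics/scene0.png

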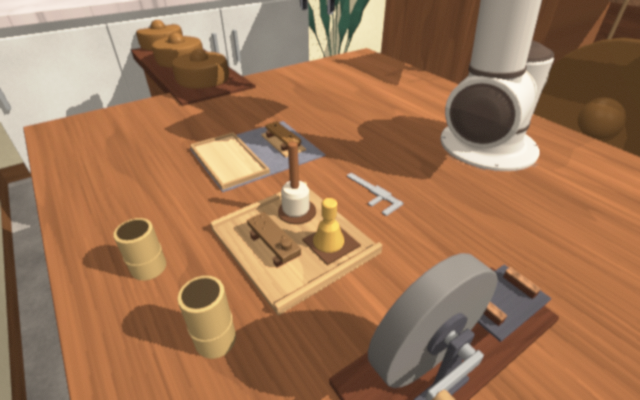

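View pics/wrist0.png

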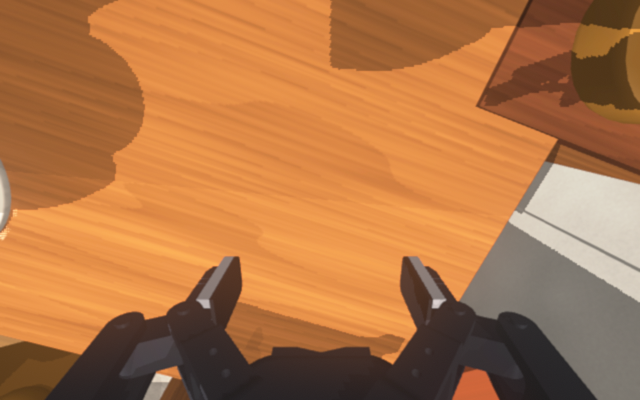

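The top view shows the grinder on the left (rest around 188,230), the rack in the middle (weight 305,180; mallet 352,180; casting 328,145), the tray on the right (465,172), the finished key (462,237) and the caliper (340,257). Next I'll measure these with depth.

```bash
python3 - <<'E'
from h import *
f=load('top0');P=pts(f)
im=cv2.cvtColor(f['img'],cv2.COLOR_RGB2BGR)
cv2.imwrite('pics/topz.png',cv2.resize(im[110:275,160:370],None,fx=3.6,fy=3.6,interpolation=cv2.INTER_CUBIC))
cv2.imwrite('pics/topz2.png',cv2.resize(im[130:275,380:540],None,fx=4,fy=4,interpolation=cv2.INTER_CUBIC))
Z=P[...,2]
print('table',np.median(Z[300:320,100:250]))
def rep(n,m):
    p=P[m]; 
    if len(p)<3: print(n,len(p));return
    r=cv2.minAreaRect(p[:,:2].astype(np.float32))
    print(n,len(p),'mean',p.mean(0).round(1),'rect',np.round(r[0],1),np.round(r[1],1),round(r[2],1))
def box(u0,u1,v0,v1,z0,z1):
    m=np.zeros(Z.shape,bool);m[v0:v1,u0:u1]=True
    return m&(Z>z0)&(Z<z1)
rep('casting top',box(295,362,132,160,36,48))
rep('stub',box(295,362,125,160,50,60))
rep('knob',box(285,330,160,200,100,115))
rep('weight',box(285,330,160,205,25,115))
rep('handle top',box(330,380,150,205,150,175))
rep('mallet head',box(330,380,150,205,63,80))
rep('key top',box(425,500,220,255,24,40))
rep('tray rim',box(410,520,140,202,9.5,14))
rep('tray all',box(410,520,140,200,4,16))
rep('grind rails',box(165,215,200,258,56,66))
rep('grind plate',box(165,215,200,258,40,50))
rep('rack',box(270,385,112,215,8,26))
for v in range(112,216,6): print(v,Z[v,272:384:6].round(0).astype(int))
E
```

```text
table -1.2236809556900887
casting top 789 mean [639.5  10.6  40.6] rect [639.8  13.6] [ 38.6 119.9] 3.1
stub 45 mean [637.4  57.4  52.8] rect [637.7  58.1] [14.4 16.1] 1.9
knob 113 mean [555.5  64.7 105.8] rect [555.6  65.6] [24.6 24.1] 2.0
weight 384 mean [551.   62.5  63.5] rect [555.2  64.3] [51.4 49.5] 46.5
handle top 66 mean [555.8 -45.1 163. ] rect [556.2 -45.2] [15.5 16.4] 4.1
mallet head 288 mean [553.4 -44.5  68.7] rect [556.6 -45.3] [48.3 49.6] 73.2
key top 878 mean [ 436.8 -301.5   35.5] rect [ 436.6 -302.7] [ 48.5 122.1] 0.1
tray rim 1097 mean [ 587.  -309.    11.2] rect [ 586.9 -306.8] [208.  116.8] 88.9
tray all 4174 mean [ 586.4 -306.7    8.6] rect [ 591.4 -302.8] [238.2 140.4] 89.5
grind rails 239 mean [431.6 328.7  59.4] rect [431.6 328.1] [49.7 91.9] 89.7
grind plate 1543 mean [431.3 327.3  43.6] rect [431.6 328.4] [ 82.  120.3] 89.1
rack 7024 mean [595.8  17.5  12.8] rect [599.7  15.4] [220.8 240.5] 2.3
112 [ 3 -3  0 -2 -3 -1 -1 -3 -4  0  0 -1 -2  1 -6 -4 -2  0  0]
118 [-2 20  2 -2 -4  9 13 11 10 10 12 10  6  7  8 12 10 23 -1]
124 [ 4 17 12  5 14  8 10 10  9 12  9 
[... 348 characters left out ...]
22  8 11  8 11  9 13 12 12 12 15  8 10 10 13 12 18 -2]
166 [-5 21  9  9 10 11 14 13 10 11 10  9 12 16 12 10 14 19 -4]
172 [ -3  20  11  15  14 107  54  14  11  10  10  14  65  68 162  68  15  18
   1]
178 [ -4  20  11  13  48 106 108  38  12  10   9  16  71 101 137  72  12  18
  -6]
184 [  -4   21 1099   15   30   62   57   29   15   13    9   14   65   72
   69   67   14   14   -4]
190 [ 0 22 10 13 15 31 28 12  8  4 10 15 13 63 63 15  7 14 -2]
196 [ 1 21 10 14 12 15 14 16 18 12 12  7 17 12 12 12 13  8  4]
202 [-2 20 11  9 13 10 15 10 12 10  9  9  9 12 10 11  9 12 -3]
208 [-1 19 13 10  9  9 11 13 10  8  7 10 11  8 10 10  7 10  0]
214 [ 0 -3  0 -4  0  3  0  0 -1 -2  2  0 -3 -3 -3 -2 -1 -8 -1]
```

View pics/topz.png

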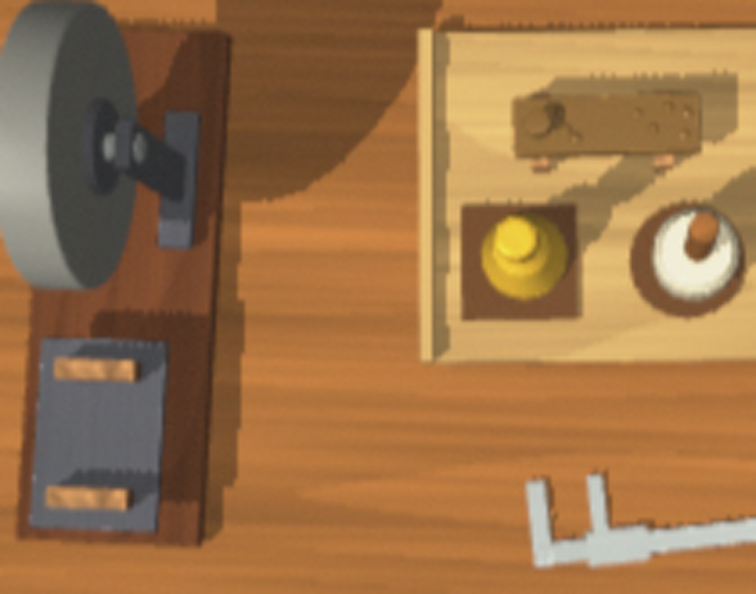

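View pics/topz2.png

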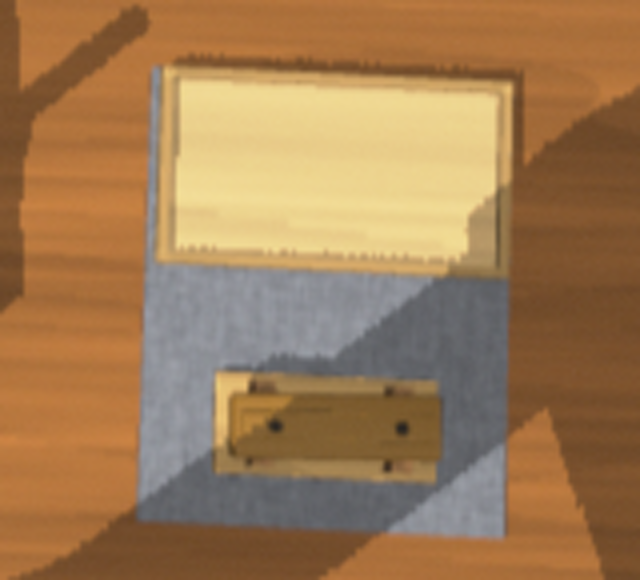

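```bash
cat >> h.py <<'E'
from scipy.spatial.transform import Rotation as Ro
def st():
    s=robot.read_state(); R=Ro.from_quat(s['orientation']).as_matrix()
    return s,R
def plan(x=None,y=None,z=None,yaw=None):
    """yaw: world angle of tool z (jaw dir), deg; prints delta in present tool axes and after-turn axes"""
    s,R=st(); p=s['tcp_pos']; t=np.array([p[i] if v is None else v for i,v in enumerate((x,y,z))])
    cur=np.degrees(np.arctan2(R[1,2],R[0,2]))
    print('t %.2f'%s['time'],'pos',p.round(1),'jawyaw %.2f'%cur,'tilt',R[:,0].round(4),'w %.1f'%s['width'],'F',s['wrist_force'].round(1),'q',s['qpos'].round(2))
    if yaw is not None:
        d=(yaw-cur+90)%180-90
        print('turn about tool x (rad): %.3f'%(-np.radians(d)),'-> after-turn axes',end=' ')
        R=R@Ro.from_rotvec([-np.radians(d),0,0]).as_matrix()
    print('shift',(R.T@(t-p)).round(1))
E
python3 - <<'E'
from h import *
plan(555,-45,200,90)
f=load('top0');im=f['img'];hsv=cv2.cvtColor(im,cv2.COLOR_RGB2HSV);P=pts(f);Z=P[...,2]
for n,(u,v) in dict(sq=(292,190),sq2=(315,192),rd=(342,193),rd2=(340,180),board=(328,195),cast=(330,145),rail=(310,157),tray=(465,172),rim=(419,160),mat=(430,215),plate=(188,230),grail=(186,212),key=(460,235),grbase=(212,215)).items(): print(n,hsv[v,u])
def pca(m):
    p=P[m][:,:2];c=p.mean(0);w,V=np.linalg.eigh(np.cov((p-c).T));a=np.degrees(np.arctan2(V[1,1],V[0,1]));return a%180
m=np.zeros(Z.shape,bool);m[130:160,295:362]=1
print('cast ang',pca(m&(Z>36)&(Z<48)))
m[:]=0;m[220:255,425:500]=1
print('key ang',pca(m&(Z>30)&(Z<42)))
E
```

```text
t 0.15 pos [ 181.7 -518.9  201.8] jawyaw -70.70 tilt [-3.e-04  9.e-04 -1.e+00] w 85.3 F [ 0.2 -0.1  0.1] q [-1.23  0.09  0.18  1.66 -0.    1.57]
turn about tool x (rad): 0.337 -> after-turn axes shift [   2.2  373.3 -473.9]
sq [ 14 149 120]
sq2 [ 13 146 124]
rd [ 14 148 122]
rd2 [ 13 132 126]
board [ 19 129 217]
cast [ 17 147 146]
rail [ 15 134 150]
tray [ 22 103 236]
rim [ 17  50 148]
mat [114  16 160]
plate [126  12 106]
grail [ 14 136 216]
key [ 17 158 126]
grbase [ 10 147  87]
cast ang 93.2406076794349
key ang 90.97898540039597
```

Call:
drive_tool(commands=[-12,0,0,-0.14,-12,0,0,-0.14,-12,0,0,-0.14,-12,0,0,-0.14,-12,0,0,-0.14,-12,0,0,-0.14,-12,0,0,-0.14,-12,0,0,-0.14])

```text
time: 0.95
tcp_pos: [181.7, -519.0, 298.6]
orientation: [0.038, 0.706, -0.038, 0.706]
wrist_force: [-1.6, -0.0, 0.1]
width: 85.3
```

```bash
python3 - <<'E'
from h import *
plan(545,-70,300,3)
E
```

```text
t 0.95 pos [ 181.7 -519.   298.6] jawyaw -6.20 tilt [-2.e-04  5.e-04 -1.e+00] w 85.3 F [-1.6 -0.   0.1] q [-1.23  0.15  0.44  1.86 -0.    0.45]
turn about tool x (rad): -0.161 -> after-turn axes shift [ -1.3 429.4 386.3]
```

Call:
drive_tool(commands=[0,0,0,-0.08,0,0,0,-0.08,0,26,28,0,0,26,28,0,0,26,28,0,0,26,28,0,0,26,28,0,0,26,28,0])

```text
time: 1.75
tcp_pos: [343.2, -354.3, 298.3]
orientation: [-0.016, 0.707, 0.016, 0.707]
wrist_force: [1.0, -0.0, 0.0]
width: 85.0
```

Call:
drive_tool(commands=[0,26,28,0,0,26,28,0,0,26,28,0,0,26,28,0,0,26,28,0,0,26,28,0,0,26,28,0])

```text
time: 2.45
tcp_pos: [530.7, -163.4, 298.2]
orientation: [-0.016, 0.707, 0.016, 0.707]
wrist_force: [-0.2, -0.1, 0.3]
width: 85.6
```

Call:
drive_tool(commands=[0,26,28,0,0,26,28,0,0,20,25,0,0,0,0,0,0,0,0,0,0,0,0,0])

```text
time: 3.05
tcp_pos: [607.0, -89.6, 298.5]
orientation: [-0.016, 0.707, 0.016, 0.707]
wrist_force: [-0.4, -0.1, 0.9]
width: 85.8
```

```bash
python3 - <<'E'
from h import *
plan(600,-70,300,3)
f=grab('wrist','w1'); print(-cam(f)[0].T@cam(f)[1])
E
```

```text
t 3.05 pos [607.  -89.6 298.5] jawyaw 2.61 tilt [-2.e-04 -2.e-04 -1.e+00] w 85.8 F [-0.4 -0.1  0.9] q [-0.15  0.32  0.64  1.89 -0.    1.38]
turn about tool x (rad): -0.007 -> after-turn axes shift [-1.5 19.9 -5.9]
[602.84154034  -6.74273945 469.05772413]
```

View pics/w1.png

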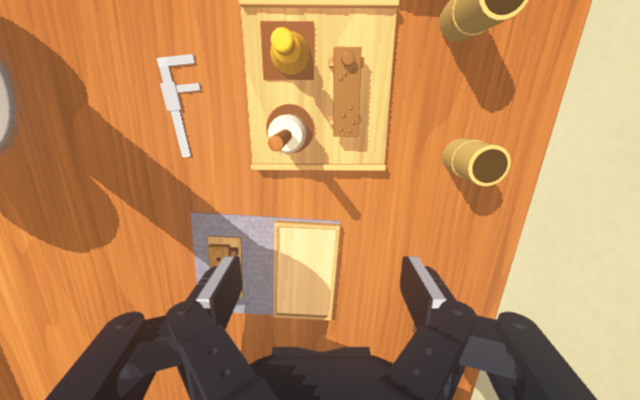

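```bash
cat > m.py <<'E'
from h import *
for name,roi,roi2 in (('top0',(283,325,160,204),(328,378,155,206)),('w1',(255,320,15,85),(260,318,98,160))):
    f=load(name);hsv=cv2.cvtColor(f['img'],cv2.COLOR_RGB2HSV)
    H,S,V=[hsv[...,i].astype(int) for i in range(3)]
    out=cv2.cvtColor(f['img'],cv2.COLOR_RGB2BGR)
    m=((V<150)&(S>100)).astype(np.uint8)
    for r in (roi,roi2):
        k=np.zeros_like(m);k[r[2]:r[3],r[0]:r[1]]=m[r[2]:r[3],r[0]:r[1]]
        n,l,s,c=cv2.connectedComponentsWithStats(k)
        i=1+s[1:,4].argmax();k=(l==i).astype(np.uint8)
        print(name,s[i])
        cs,_=cv2.findContours(k,cv2.RETR_EXTERNAL,cv2.CHAIN_APPROX_NONE)
        c=max(cs,key=len)[:,0];
        out[k>0]=(255,0,255)
        W=np.array([ray(f,u,v,16)[:2] for u,v in c],np.float32)
        print(' rect',[np.round(a,1) for a in cv2.minAreaRect(W)],'circ',[np.round(a,1) for a in cv2.minEnclosingCircle(W)])
    cv2.imwrite('pics/mask_%s.png'%name,cv2.resize(out[0:220,220:420] if name=='w1' else out[110:215,270:385],None,fx=3,fy=3,interpolation=cv2.INTER_NEAREST))
E
python3 m.py; python3 - <<'E'
import cv2,numpy as np
a=cv2.imread('pics/mask_w1.png');b=cv2.imread('pics/mask_top0.png')
h=max(a.shape[0],b.shape[0]);o=np.zeros((h,a.shape[1]+b.shape[1],3),np.uint8);o[:a.shape[0],:a.shape[1]]=a;o[:b.shape[0],a.shape[1]:]=b
cv2.imwrite('pics/mask.png',cv2.resize(o,None,fx=.8,fy=.8))
E
```

```text
top0 [288 162  37  37 792]
 rect [array([557. ,  63.1]), array([85.1, 84.9]), np.float64(2.1)] circ [array([557.2,  61.9]), np.float64(59.1)]
top0 [335 158  40  40 558]
 rect [array([562.7, -56.8]), array([ 73.2, 107.7]), np.float64(23.2)] circ [array([569.3, -56.1]), np.float64(56.3)]
w1 [284  51  29  29 277]
 rect [array([574.9,  41. ]), array([48.6, 31.4]), np.float64(41.6)] circ [array([568.8,  47.6]), np.float64(25.1)]
w1 [298 127  15  24 108]
 rect [array([581.4, -58.1]), array([38.9, 13.1]), np.float64(71.9)] circ [array([575.8, -56.3]), np.float64(19.5)]
```

View pics/mask.png

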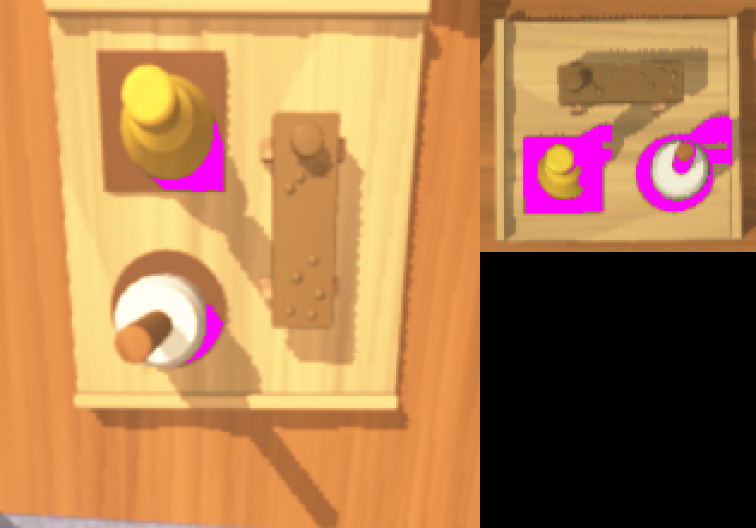

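```bash
cat > m2.py <<'E'
from h import *
f=load('w1');hsv=cv2.cvtColor(f['img'],cv2.COLOR_RGB2HSV)
# crop coords: zoom 2.4 of origin (220,0)
for n,(u,v) in dict(pad=(263,40),pad2=(310,75),rpad=(270,115),board=(260,90),boardsh=(320,100),cast=(345,95)).items(): print(n,hsv[v,u],f['img'][v,u])
def wmask(name,thr):
    f=load(name);hsv=cv2.cvtColor(f['img'],cv2.COLOR_RGB2HSV).astype(int);return f,(hsv[...,0]<thr)
E
python3 m2.py
```

```text
pad [ 12 160 179] [179 111  67]
pad2 [ 13 155 140] [140  91  55]
rpad [ 13 154 187] [187 122  74]
board [ 20 124 248] [248 207 127]
boardsh [ 16 139 193] [193 144  88]
cast [ 15 155 202] [202 141  79]
```

```bash
cat > m3.py <<'E'
from h import *
from scipy.optimize import least_squares
outs=[]
for name,box in (('top0',(270,385,110,215)),('w1',(240,400,0,175))):
    f=load(name);I=f['img'].astype(float);g=I[...,1]/(I[...,0]+1)
    b=np.zeros(g.shape,bool);b[box[2]:box[3],box[0]:box[1]]=1
    P=pts(f)
    m=(b&(g<(0.70 if name=='w1' else 0.71))).astype(np.uint8)
    m=cv2.morphologyEx(m,cv2.MORPH_OPEN,np.ones((2,2)))
    o=cv2.cvtColor(f['img'],cv2.COLOR_RGB2BGR);o[m>0]=(255,0,255)
    outs.append(cv2.resize(o[box[2]:box[3],box[0]:box[1]],None,fx=2.4,fy=2.4,interpolation=cv2.INTER_NEAREST))
h=max(a.shape[0] for a in outs)
cv2.imwrite('pics/mask3.png',np.hstack([np.pad(a,((0,h-a.shape[0]),(0,0),(0,0))) for a in outs]))
E
python3 m3.py
```

```text
(no output)
```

View pics/mask3.png

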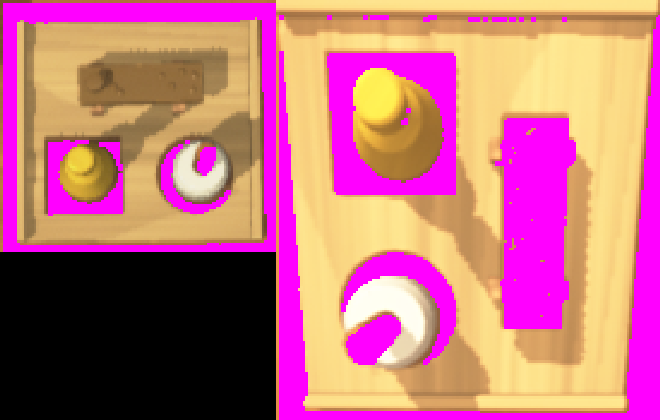

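```bash
cat > m4.py <<'E'
from h import *
from scipy.optimize import least_squares
def comp(f,roi,thr):
    I=f['img'].astype(float);g=I[...,1]/(I[...,0]+1)
    m=np.zeros(g.shape,np.uint8);r=roi;m[r[2]:r[3],r[0]:r[1]]=(g<thr)[r[2]:r[3],r[0]:r[1]]
    m=cv2.morphologyEx(m,cv2.MORPH_OPEN,np.ones((2,2)))
    n,l,s,c=cv2.connectedComponentsWithStats(m);i=1+s[1:,4].argmax()
    cs,_=cv2.findContours((l==i).astype(np.uint8),cv2.RETR_EXTERNAL,cv2.CHAIN_APPROX_NONE)
    return max(cs,key=len)[:,0]
def toW(f,c,z): return np.array([ray(f,u,v,z)[:2] for u,v in c],np.float32)
def rect(W):
    r=cv2.minAreaRect(W);return np.round(r[0],1),np.round(r[1],1),round(r[2],1)
def circ(W,R):
    c0=W.mean(0)
    r=least_squares(lambda c:np.hypot(*(W-c).T)-R,c0,loss='cauchy',f_scale=1.0);return r.x.round(1)
if __name__=='__main__':
    f=load('top0')
    W=toW(f,comp(f,(286,328,164,202),.71),16);print('top sq',rect(W))
    h=cv2.convexHull(W)[:,0]
    W=toW(f,comp(f,(333,372,164,202),.71),16);print('top rd',circ(W,38))
    g=load('w1')
    W=toW(g,comp(g,(258,318,18,85),.70),16);print('w sq',rect(W))
    W=toW(g,comp(g,(262,320,100,156),.70),16);print('w rd',circ(W,38))
    W=toW(g,comp(g,(334,360,45,142),.70),42);print('w cast',rect(W))
    # depth-based for wrist
    P=pts(g);Z=P[...,2];print('w board z',np.median(Z[90:95,255:262]),'table',np.median(Z[180:200,250:300]))
    b=np.zeros(Z.shape,bool);b[15:85,255:320]=1
    m=b&(Z>100)&(Z<120);print('w knob top',P[m].mean(0).round(1),m.sum())
    b[:]=0;b[98:165,255:320]=1
    m=b&(Z>160)&(Z<175);print('w handle top',P[m].mean(0).round(1),m.sum())
    b[:]=0;b[30:145,325:370]=1
    m=b&(Z>37)&(Z<48);p=P[m];print('w cast depth',rect(p[:,:2].astype(np.float32)),p.mean(0).round(1))
    m=b&(Z>23)&(Z<33);print('rails',rect(P[m][:,:2].astype(np.float32)))
    # tray & key
    b[:]=0;b[210:330,265:345]=1
    m=b&(Z>9)&(Z<15);print('w tray rim',rect(P[m][:,:2].astype(np.float32)))
E
python3 m4.py
```

```text
top sq (array([549. ,  65.3]), array([73.2, 70.5]), 2.1)
top rd [555.7 -47.1]
w sq (array([552.4,  66.2]), array([75.2, 75.1]), 2.6)
w rd [556.3 -44.7]
w cast (array([640.9,  11.3]), array([ 36.9, 116.5]), 3.5)
w board z 11.139670246703178 table -0.9540102637537566
w knob top [555.   63.7 106.4] 468
w handle top [555.8 -45.5 164.5] 211
w cast depth (array([638.5,  12.6]), array([ 38.1, 119.3]), 3.0) [638.2  12.4  41. ]
rails (array([637.6,  20.8]), array([49.3, 99.9]), 2.0)
w tray rim (array([ 584.7, -307. ]), array([208.4, 116. ]), 88.8)
```

```bash
python3 - <<'E'
from h import *
plan(556,-45.3,97)
E
```

```text
t 3.10 pos [606.9 -89.8 298.7] jawyaw 2.58 tilt [ 2.e-04 -2.e-04 -1.e+00] w 85.6 F [ 0.2  0.2 -0.1] q [-0.15  0.32  0.64  1.89 -0.    1.38]
shift [201.7  46.8 -48.8]
```

Call:
drive_tool(commands=[0,15.6,-16.3,0,0,15.6,-16.3,0,0,15.6,-16.2,0,0,0,0,0,30,0,0,0,30,0,0,0,30,0,0,0,0,0,0,0])

```text
time: 3.9
tcp_pos: [554.8, -45.4, 204.6]
orientation: [-0.016, 0.709, 0.016, 0.705]
wrist_force: [-0.8, -0.7, 1.2]
width: 85.2
```

```bash
python3 - <<'E'
from h import *
plan(556,-45.3,97)
f=grab('wrist','w2')
E
```

```text
t 3.90 pos [554.8 -45.4 204.6] jawyaw 2.57 tilt [-5.8e-03  4.0e-04 -1.0e+00] w 85.2 F [-0.8 -0.7  1.2] q [-0.08  0.11  0.21  1.67 -0.    1.44]
shift [ 1.076e+02 -1.000e-01  1.800e+00]
```

View pics/w2.png

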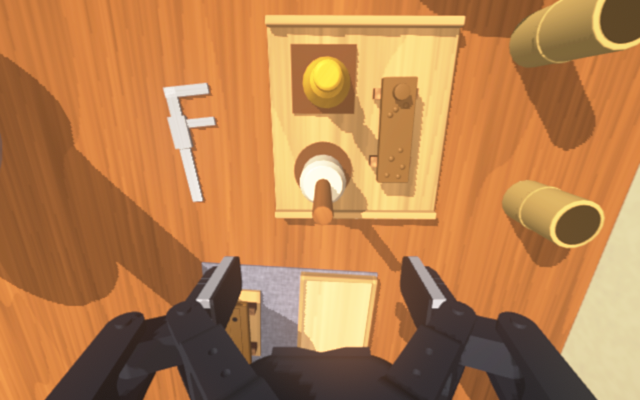

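The handle top at (322,215) lies on the fingers' centre line (u≈321), so I'll descend.

Call:
drive_tool(commands=[25,0,0,0,25,0,0,0,25,0,0,0,20,0,0,0,10,0,0,0,0,0,0,0,0,0,0,0])

```text
time: 4.65
tcp_pos: [557.3, -44.8, 105.2]
orientation: [-0.016, 0.706, 0.016, 0.708]
wrist_force: [-0.6, -0.4, 0.4]
width: 85.4
```

```bash
python3 - <<'E'
from h import *
plan(556,-45.3,97)
f=grab('wrist','w3')
E
```

```text
t 4.65 pos [557.3 -44.8 105.2] jawyaw 2.62 tilt [ 2.e-03 -2.e-04 -1.e+00] w 85.4 F [-0.6 -0.4  0.4] q [-0.08  0.09 -0.01  1.47 -0.    1.44]
shift [ 8.2 -0.4 -1.4]
```

View pics/w3.png

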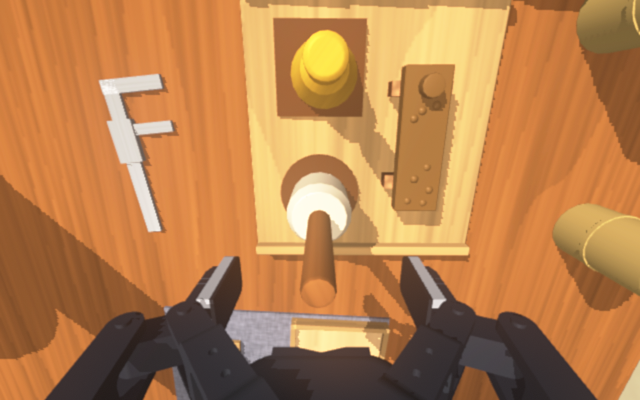

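Call:
drive_tool(commands=[6,0,-1,0,0,0,0,0])

```text
time: 4.9
tcp_pos: [555.5, -44.6, 97.3]
orientation: [-0.016, 0.707, 0.016, 0.707]
wrist_force: [0.4, -0.7, -1.5]
width: 85.0
```

Call:
drive_tool(commands=[0,0,0,0,0,0,0,0,0,0,0,0,0,0,0,0,0,0,0,0,0,0,0,0,0,0,0,0,0,0,0,0], gripper=0)

```text
time: 5.7
tcp_pos: [555.7, -44.6, 97.6]
orientation: [-0.016, 0.707, 0.016, 0.707]
wrist_force: [0.7, 0.2, 1.7]
width: 16.5
```

```bash
python3 - <<'E'
from h import *
plan(587,-357,200,0)
E
```

```text
t 5.70 pos [555.7 -44.6  97.6] jawyaw 2.64 tilt [ 5.e-04 -0.e+00 -1.e+00] w 16.5 F [0.7 0.2 1.7] q [-0.08  0.09 -0.02  1.46 -0.    1.44]
turn about tool x (rad): 0.046 -> after-turn axes shift [-102.4 -312.4   31.3]
```

Call:
drive_tool(commands=[-8,0,0,0,-18,0,0,0,-22,0,0,0,-15,-10,0.6,0,0,-25,1.4,0,0,-30,1.5,0,0,-30,1.5,0,0,-30,1.5,0])

```text
time: 6.5
tcp_pos: [567.6, -170.2, 160.6]
orientation: [-0.016, 0.707, 0.016, 0.707]
wrist_force: [0.3, -0.4, -1.9]
width: 16.1
```

Call:
drive_tool(commands=[0,-33,1.6,0,0,-33,1.6,0,0,-33,1.6,0,0,-33,1.6,0,0,-28,1.5,0,0,-18,1,0,0,-10,0.5,0,0,0,0,0])

```text
time: 7.3
tcp_pos: [585.6, -357.4, 159.9]
orientation: [-0.016, 0.707, 0.016, 0.707]
wrist_force: [0.4, 0.4, -0.9]
width: 16.6
```

```bash
python3 - <<'E'
from h import *
plan(586,-357,88)
f=grab('scene','s1');grab('top','t1')
E
```

```text
t 7.30 pos [ 585.6 -357.4  159.9] jawyaw 2.57 tilt [-8.e-04  5.e-04 -1.e+00] w 16.6 F [ 0.4  0.4 -0.9] q [-0.55  0.42  0.5   1.65 -0.    0.98]
shift [71.9  0.3  0.5]
```

View pics/s1.png

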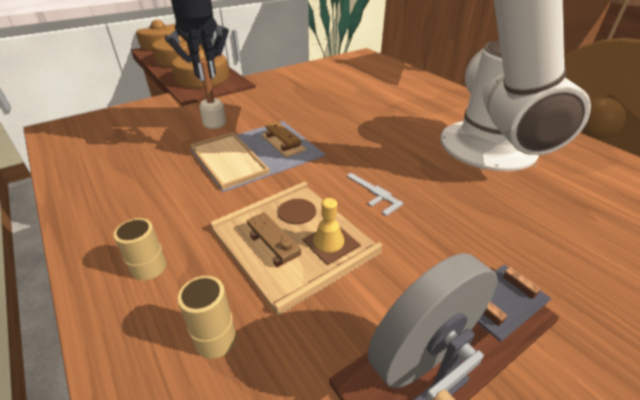

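The mallet hangs upright from the gripper above the tray at about (210,112). Now I'll lower it.

Call:
drive_tool(commands=[20,0,0,0,25,0,0,0,15,0,0,0,7,0,0,0,3,0,0,0,0,0,0,0,0,0,0,0])

```text
time: 8.1
tcp_pos: [586.3, -356.6, 91.5]
orientation: [-0.017, 0.706, 0.016, 0.707]
wrist_force: [0.7, 0.2, -1.8]
width: 16.7
```

```bash
python3 - <<'E'
from h import *
plan(586,-357,88)
E
```

```text
t 8.10 pos [ 586.3 -356.6   91.5] jawyaw 2.65 tilt [ 1.3e-03 -8.0e-04 -1.0e+00] w 16.7 F [ 0.7  0.2 -1.8] q [-0.55  0.4   0.34  1.51  0.    0.98]
shift [ 3.5 -0.4 -0.3]
```

Call:
drive_tool(commands=[1.5,0,0,0,1.5,0,0,0,0,0,0,0,0,0,0,0])

```text
time: 8.5
tcp_pos: [586.6, -357.0, 90.6]
orientation: [-0.017, 0.706, 0.015, 0.708]
wrist_force: [-1.3, 2.1, 11.9]
width: 16.1
```

Call:
drive_tool(commands=[0,0,0,0,0,0,0,0,0,0,0,0,0,0,0,0,0,0,0,0,0,0,0,0], gripper=1)

```text
time: 9.1
tcp_pos: [585.8, -356.5, 87.2]
orientation: [-0.016, 0.707, 0.016, 0.707]
wrist_force: [-0.2, -0.3, 0.3]
width: 85.2
```

Call:
drive_tool(commands=[-10,0,0,0,-20,0,0,0,-30,0,0,0,-40,0,0,0,-40,0,0,0,0,0,0,0])

```text
time: 9.7
tcp_pos: [586.9, -357.2, 235.1]
orientation: [-0.018, 0.704, 0.014, 0.71]
wrist_force: [-0.4, -0.3, -0.4]
width: 85.5
```

```bash
python3 - <<'E'
from h import *
plan(555.2,65,220)
f=grab('top','t2');g=grab('wrist','w4')
P=pts(f);Z=P[...,2]
I=f['img'].astype(float)
cv2.imwrite('pics/t2z.png',cv2.resize(cv2.cvtColor(f['img'],cv2.COLOR_RGB2BGR)[100:300,250:560],None,fx=2.5,fy=2.5))
E
```

```text
t 9.70 pos [ 586.9 -357.2  235.1] jawyaw 2.64 tilt [ 0.0084 -0.0051 -1.    ] w 85.5 F [-0.4 -0.3 -0.4] q [-0.55  0.46  0.7   1.8   0.    0.98]
shift [ 12.7 423.3 -12.4]
```

View pics/w4.png

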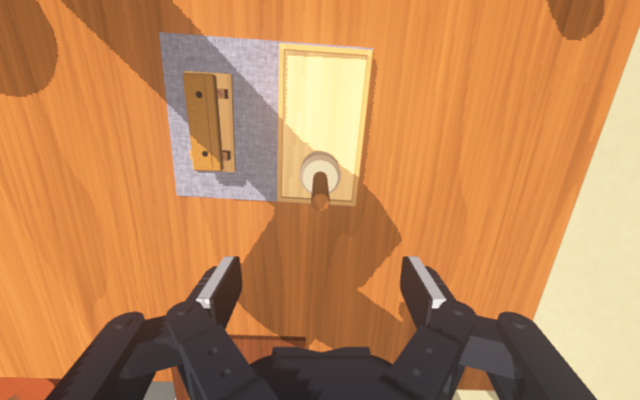

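The mallet stands in the tray, with its head at (320,172). Next is the weight.

Call:
drive_tool(commands=[0,20,-0.6,0,0,35,-1,0,0,38,-1.1,0,0,38,-1.1,0,0,38,-1.1,0,0,38,-1.1,0,0,38,-1.1,0,0,38,-1.1,0])

```text
time: 10.6
tcp_pos: [563.7, -72.7, 226.2]
orientation: [-0.016, 0.708, 0.016, 0.706]
wrist_force: [-0.6, -0.2, -0.2]
width: 85.7
```

Call:
drive_tool(commands=[0,38,-1.1,0,0,38,-1.1,0,0,34,-1,0,0,20,-0.6,0,0,10,-0.4,0,0,0,0,0,0,0,0,0])

```text
time: 11.3
tcp_pos: [553.9, 64.7, 226.9]
orientation: [-0.016, 0.707, 0.016, 0.707]
wrist_force: [0.0, 0.3, 1.0]
width: 85.5
```

```bash
python3 - <<'E'
from h import *
plan(555.2,65,75)
E
```

```text
t 11.30 pos [553.9  64.7 226.9] jawyaw 2.63 tilt [-7.e-04 -4.e-04 -1.e+00] w 85.5 F [0.  0.3 1. ] q [ 0.12  0.12  0.26  1.71 -0.    1.64]
shift [151.9   0.2   1.5]
```

Call:
drive_tool(commands=[30,0,0.5,0,30,0,0.5,0,30,0,0,0,25,0,0,0,0,0,0,0,0,0,0,0])

```text
time: 11.9
tcp_pos: [555.0, 64.5, 112.9]
orientation: [-0.016, 0.707, 0.016, 0.707]
wrist_force: [0.3, -1.5, 0.4]
width: 85.4
```

```bash
python3 - <<'E'
from h import *
plan(555.2,65,75)
grab('wrist','w5')
E
```

```text
t 11.90 pos [555.   64.5 112.9] jawyaw 2.56 tilt [-4.e-04 -2.e-04 -1.e+00] w 85.4 F [ 0.3 -1.5  0.4] q [ 0.12  0.09  0.01  1.49 -0.    1.64]
shift [37.9  0.5  0.3]
```

View pics/w5.png

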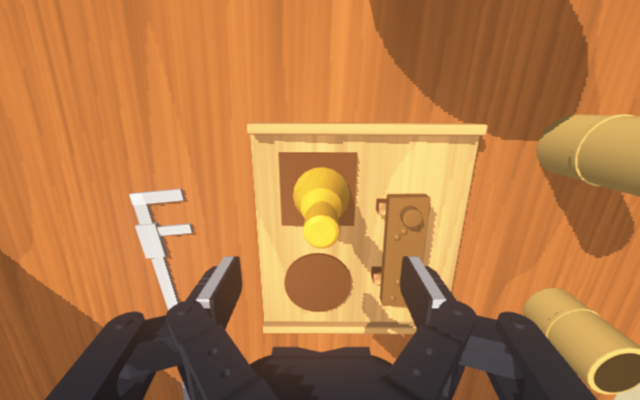

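The knob at (321,231) is centred between the fingers.

Call:
drive_tool(commands=[20,0,0,0,12,0,0,0,5.5,0.5,0,0,0,0,0,0,0,0,0,0])

```text
time: 12.45
tcp_pos: [555.3, 66.0, 75.6]
orientation: [-0.016, 0.707, 0.016, 0.707]
wrist_force: [0.8, 0.2, -0.1]
width: 85.4
```

Call:
drive_tool(commands=[0,0,0,0,0,0,0,0,0,0,0,0,0,0,0,0,0,0,0,0,0,0,0,0,0,0,0,0,0,0,0,0], gripper=0)

```text
time: 13.25
tcp_pos: [555.1, 66.0, 75.4]
orientation: [-0.016, 0.707, 0.016, 0.707]
wrist_force: [-1.8, -0.9, 5.5]
width: 20.8
```

```bash
python3 - <<'E'
from h import *
plan(588,-257,139)
E
```

```text
t 13.25 pos [555.1  66.   75.4] jawyaw 2.63 tilt [ 7.e-04  1.e-04 -1.e+00] w 20.8 F [-1.8 -0.9  5.5] q [ 0.12  0.1  -0.06  1.41  0.    1.64]
shift [ -63.6 -324.2   18. ]
```

```bash
python3 - <<'E'
from h import *
f=grab('wrist','w6'); g=grab('scene','s2')
a=cv2.imread('pics/w6.png');b=cv2.imread('pics/s2.png')
cv2.imwrite('pics/v6.png',np.hstack([cv2.resize(a,(480,300)),cv2.resize(b[100:300,240:440],(300,300))]))
E
```

```text
(no output)
```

View pics/v6.png

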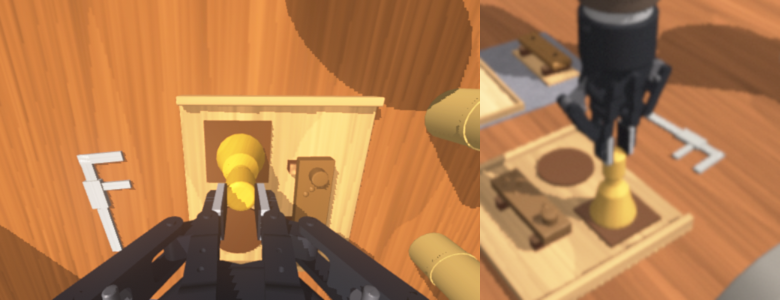

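Call:
drive_tool(commands=[-3,0,0,0,-6,0,0,0,-10,0,0,0,-12,0,0,0,0,0,0,0,0,0,0,0])

```text
time: 13.95
tcp_pos: [555.3, 66.0, 106.4]
orientation: [-0.016, 0.707, 0.016, 0.707]
wrist_force: [1.0, 0.5, -6.4]
width: 20.4
```

```bash
python3 - <<'E'
from h import *
plan(588,-257,139)
f=grab('scene','s3');f=grab('wrist','w7')
a=cv2.imread('pics/w7.png');b=cv2.imread('pics/s3.png')
cv2.imwrite('pics/v7.png',np.hstack([cv2.resize(a,(480,300)),cv2.resize(b[100:300,240:440],(300,300))]))
E
```

```text
t 13.95 pos [555.3  66.  106.4] jawyaw 2.63 tilt [ 9.e-04  1.e-04 -1.e+00] w 20.4 F [ 1.   0.5 -6.4] q [ 0.12  0.09 -0.    1.47 -0.    1.64]
shift [ -32.6 -324.2   17.9]
```

View pics/v7.png

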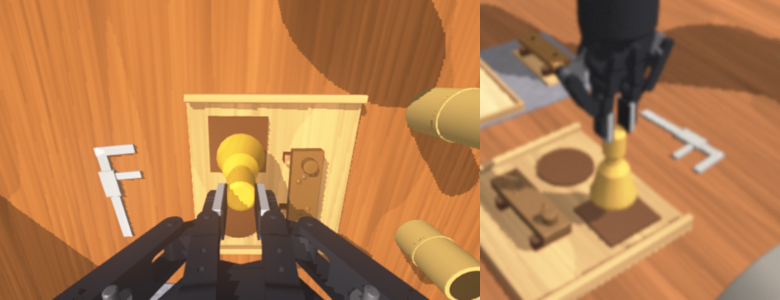

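The weight is held upright, so I'll carry it to the tray.

Call:
drive_tool(commands=[-15,0,0,0,-15,-10,0.6,0,0,-20,1.1,0,0,-28,1.5,0,0,-30,1.7,0,0,-30,1.7,0,0,-30,1.7,0,0,-30,1.7,0])

```text
time: 14.85
tcp_pos: [573.4, -113.4, 137.6]
orientation: [-0.016, 0.706, 0.016, 0.707]
wrist_force: [0.1, 0.1, -5.8]
width: 20.5
```

Call:
drive_tool(commands=[0,-30,1.7,0,0,-30,1.6,0,0,-30,1.6,0,0,-25,1.4,0,0,-18,1,0,0,-10,0.5,0,0,-3,0.2,0,0,0,0,0])

```text
time: 15.65
tcp_pos: [587.8, -256.6, 136.0]
orientation: [-0.016, 0.707, 0.016, 0.707]
wrist_force: [0.2, 0.4, -5.5]
width: 20.8
```

```bash
python3 - <<'E'
from h import *
plan(588,-257,68)
E
```

```text
t 15.65 pos [ 587.8 -256.6  136. ] jawyaw 2.64 tilt [-1.e-04  3.e-04 -1.e+00] w 20.8 F [ 0.2  0.4 -5.5] q [-0.41  0.3   0.29  1.56  0.    1.11]
shift [68.  -0.4  0.2]
```

Call:
drive_tool(commands=[15,0,0,0,20,0,0,0,15,0,0,0,8,0,0,0,5,0,0,0,0,0,0,0,0,0,0,0])

```text
time: 16.35
tcp_pos: [588.2, -256.9, 73.7]
orientation: [-0.016, 0.707, 0.016, 0.707]
wrist_force: [-0.2, 0.1, -5.8]
width: 20.7
```

Call:
drive_tool(commands=[1.5,0,0,0,1.5,0,0,0,0,0,0,0])

```text
time: 16.65
tcp_pos: [587.8, -256.9, 69.9]
orientation: [-0.016, 0.707, 0.016, 0.707]
wrist_force: [0.6, 0.3, -6.1]
width: 20.5
```

Call:
drive_tool(commands=[1.5,0,0,0,0,0,0,0])

```text
time: 16.85
tcp_pos: [587.9, -256.9, 68.6]
orientation: [-0.016, 0.707, 0.016, 0.707]
wrist_force: [0.0, 0.5, -4.5]
width: 20.7
```

Call:
drive_tool(commands=[1,0,0,0,0,0,0,0])

```text
time: 17.05
tcp_pos: [588.1, -257.0, 68.5]
orientation: [-0.016, 0.706, 0.016, 0.707]
wrist_force: [-2.8, 1.9, 4.6]
width: 20.8
```

Contact made; release and lift straight up.

Call:
drive_tool(commands=[0,0,0,0,0,0,0,0,0,0,0,0,0,0,0,0,0,0,0,0,0,0,0,0], gripper=1)

```text
time: 17.65
tcp_pos: [587.8, -256.8, 67.4]
orientation: [-0.016, 0.707, 0.016, 0.707]
wrist_force: [-0.9, -0.1, 0.3]
width: 85.6
```

Call:
drive_tool(commands=[-10,0,0,0,-20,0,0,0,-30,0,0,0,-40,0,0,0,-40,0,0,0,-30,0,0,0,0,0,0,0])

```text
time: 18.35
tcp_pos: [588.9, -257.3, 243.3]
orientation: [-0.017, 0.704, 0.015, 0.709]
wrist_force: [0.1, -0.2, 0.4]
width: 85.4
```

```bash
python3 - <<'E'
from h import *
plan(639,13,220)
f=grab('top','t3');g=grab('wrist','w8')
E
```

```text
t 18.35 pos [ 588.9 -257.3  243.3] jawyaw 2.64 tilt [ 0.0072 -0.0031 -1.    ] w 85.4 F [ 0.1 -0.2  0.4] q [-0.41  0.34  0.55  1.78  0.    1.11]
shift [ 22.9 267.8  62.3]
```

View pics/w8.png

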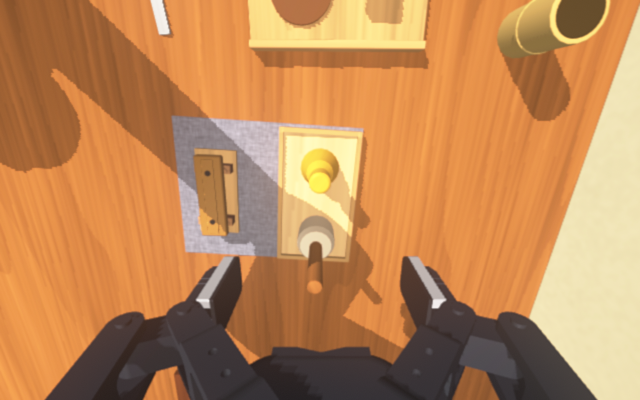

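View pics/t3.png

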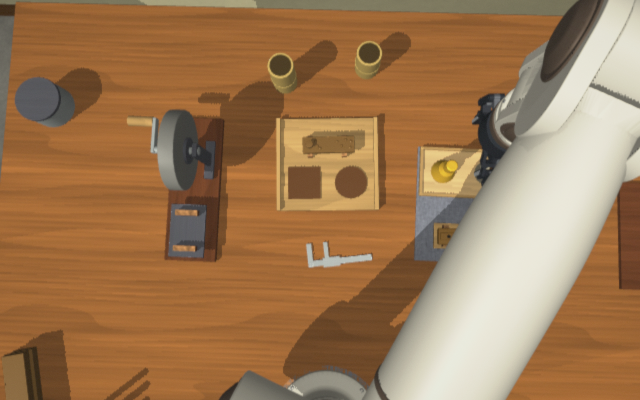

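```bash
python3 - <<'E'
from m4 import *
f=load('t3')
print(rect(toW(f,comp(f,(283,328,162,203),.71),16)))
W=toW(f,comp(f,(332,372,162,203),.71),16);print(circ(W,38),cv2.minEnclosingCircle(W))
E
```

```text
(array([548.8,  66.5]), array([73.4, 73. ]), 1.8)
[550.8 -44.1] ((553.1297607421875, -44.34861755371094), 36.6383056640625)
```

Call:
drive_tool(commands=[0,20,4,0,0,34,8,0,0,36,9,0,0,36,9,0,0,36,9,0,0,36,9,0,0,34,8,0,0,20,4,0])

```text
time: 19.25
tcp_pos: [635.9, 0.2, 235.8]
orientation: [-0.017, 0.708, 0.017, 0.706]
wrist_force: [0.6, 0.9, -0.9]
width: 85.1
```

Call:
drive_tool(commands=[0,12,2,0,0,4,0,0,0,0,0,0])

```text
time: 19.55
tcp_pos: [637.2, 13.5, 236.9]
orientation: [-0.016, 0.707, 0.016, 0.707]
wrist_force: [0.2, -0.1, -0.2]
width: 85.2
```

```bash
python3 - <<'E'
from m4 import *
plan(639,13,19)
g=grab('wrist','w9')
E
```

```text
t 19.55 pos [637.2  13.5 236.9] jawyaw 2.64 tilt [-9.e-04 -2.e-04 -1.e+00] w 85.2 F [ 0.2 -0.1 -0.2] q [ 0.02  0.33  0.53  1.77 -0.    1.55]
shift [217.9  -0.5   2. ]
```

View pics/w9.png

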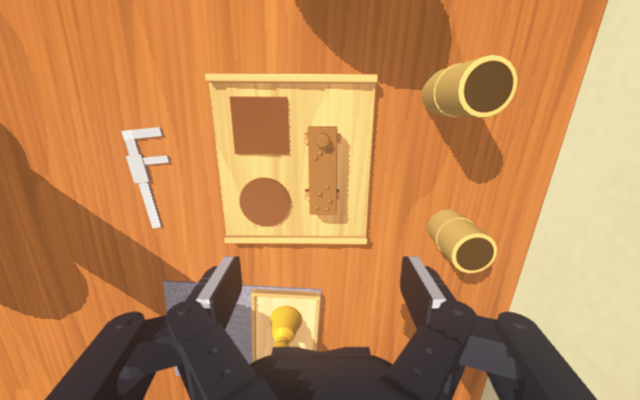

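```bash
python3 - <<'E'
from m4 import *
g=load('w9')
W=toW(g,comp(g,(225,296,90,162),.70),16);print('sq',rect(W),[cv2.moments(W)['m10']/cv2.moments(W)['m00'],cv2.moments(W)['m01']/cv2.moments(W)['m00']])
W=toW(g,comp(g,(234,295,172,230),.70),16);M=cv2.moments(W);print('rd',cv2.minEnclosingCircle(W),M['m10']/M['m00'],M['m01']/M['m00'])
P=pts(g);Z=P[...,2];print('board',np.median(Z[160:230,345:350]))
b=np.zeros(Z.shape,bool);b[115:225,298:350]=1
m=b&(Z>36)&(Z<48);p=P[m];print('cast',rect(p[:,:2].astype(np.float32)),p.mean(0).round(1))
m=b&(Z>22)&(Z<33);p=P[m];print('rails',rect(p[:,:2].astype(np.float32)),m.sum())
m=b&(Z>49)&(Z<60);print('stub',P[m].mean(0).round(1))
W=toW(g,comp(g,(300,345,120,222),.735),42);print('cast col',rect(W))
I=cv2.cvtColor(g['img'],cv2.COLOR_RGB2BGR);cv2.imwrite('pics/w9z.png',cv2.resize(I[70:250,200:390],None,fx=4,fy=3.3,interpolation=cv2.INTER_CUBIC))
f=load('t3')
for r in ((283,328,162,203),(332,372,162,203)):
    W=toW(f,comp(f,r,.71),16);M=cv2.moments(W);print('top',M['m10']/M['m00'],M['m01']/M['m00'])
E
```

```text
sq (array([552.8,  66.4]), array([76.3, 76.1]), 2.3) [552.858208739903, 66.18746252459243]
rd ((557.6697387695312, -42.967288970947266), 38.18122482299805) 557.4283188944582 -42.96455578620318
board 10.980135372048156
cast (array([638.4,  13.6]), array([ 37.9, 119.1]), 3.2) [638.4  14.2  41.1]
rails (array([637.6,  16.5]), array([50.1, 91.3]), 2.5) 140
stub [636.2  57.4  52.8]
cast col (array([642.8,   6.9]), array([ 53.3, 131.7]), 4.2)
top 549.4094965315895 65.2536781217664
top 553.4421508532013 -44.10504532424869
```

View pics/w9z.png

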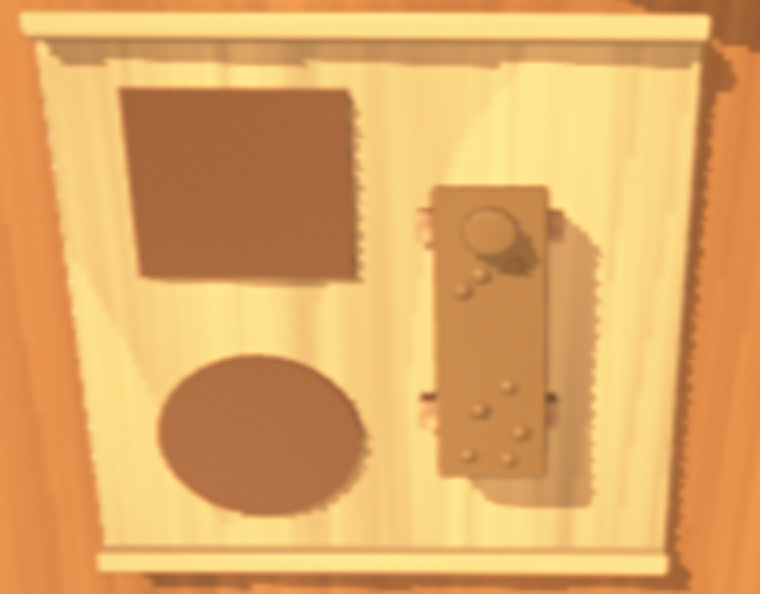

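The wrist view shows the pads empty and the casting at (322,170) on its rails, nearly centred between the fingers in u. I'll descend on it in two stages.

Call:
drive_tool(commands=[25,0,0.4,0,35,0,0.4,0,35,0,0,0,35,0,0,0,25,0,0,0,15,0,0,0,0,0,0,0,0,0,0,0])

```text
time: 20.4
tcp_pos: [638.6, 13.2, 68.6]
orientation: [-0.016, 0.707, 0.016, 0.707]
wrist_force: [0.3, -0.3, 0.1]
width: 85.7
```

```bash
python3 - <<'E'
from m4 import *
plan(638.4,13.5,18,3.0)
g=grab('wrist','w10')
E
```

```text
t 20.40 pos [638.6  13.2  68.6] jawyaw 2.60 tilt [ 0.0011 -0.     -1.    ] w 85.7 F [ 0.3 -0.3  0.1] q [ 0.02  0.29  0.15  1.43 -0.    1.55]
turn about tool x (rad): -0.007 -> after-turn axes shift [50.6  0.3 -0.3]
```

View pics/w10.png

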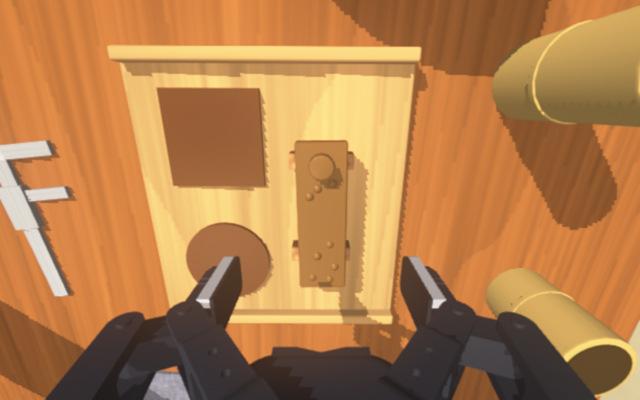

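Call:
drive_tool(commands=[20,0,0,-0.007,15,0,0,0,10,0,0,0,6,0.3,0,0,0,0,0,0,0,0,0,0])

```text
time: 21.05
tcp_pos: [638.4, 14.1, 16.9]
orientation: [-0.019, 0.707, 0.019, 0.707]
wrist_force: [-0.4, 1.1, 0.4]
width: 85.3
```

Call:
drive_tool(commands=[0,0,0,0,0,0,0,0,0,0,0,0,0,0,0,0,0,0,0,0,0,0,0,0,0,0,0,0,0,0,0,0], gripper=0)

```text
time: 21.85
tcp_pos: [638.2, 14.1, 16.3]
orientation: [-0.019, 0.707, 0.019, 0.707]
wrist_force: [0.5, 0.4, -0.2]
width: -0.1
```

Call:
drive_tool(commands=[-5,0,0,0,-15,0,0,0,-20,0,0,0,-25,0,0,0,-25,0,0,0,-15,0,0,0,0,0,0,0,0,0,0,0])

```text
time: 22.65
tcp_pos: [638.3, 14.1, 121.1]
orientation: [-0.019, 0.707, 0.019, 0.707]
wrist_force: [-0.3, -0.2, -0.9]
width: 0.2
```

```bash
python3 - <<'E'
from m4 import *
plan(431,328,123,91)
g=grab('wrist','w11'); f=grab('top','t4')
I=f['img'].astype(float);Z=pts(f)[...,2]
E
```

```text
t 22.65 pos [638.3  14.1 121.1] jawyaw 3.04 tilt [ 0. -0. -1.] w 0.2 F [-0.3 -0.2 -0.9] q [ 0.02  0.29  0.25  1.53 -0.    1.54]
turn about tool x (rad): -1.535 -> after-turn axes shift [ -1.9 201.7 317.5]
```

View pics/w11.png

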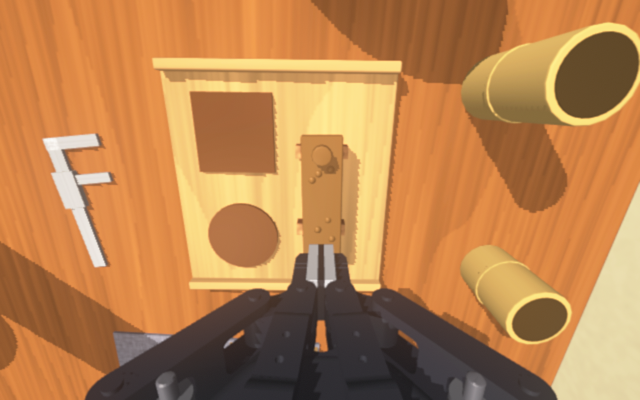

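The fingers shut fully (width 0) and the casting stayed on the rails: the grasp missed. I'll check where things are before retrying.

```bash
python3 - <<'E'
from m4 import *
g=load('w11')
P=pts(g);Z=P[...,2]
b=np.zeros(Z.shape,bool);b[120:243,290:355]=1
for lo,hi in ((22,33),(33,50),(50,62)):
    m=b&(Z>lo)&(Z<hi);p=P[m];print(lo,rect(p[:,:2].astype(np.float32)),p.mean(0).round(1),m.sum())
f=grab('scene','s4')
a=cv2.imread('pics/s4.png')
cv2.imwrite('pics/s4z.png',cv2.resize(a[80:320,160:440],None,fx=2.5,fy=2.5))
I=cv2.imread('pics/w11.png');cv2.imwrite('pics/w11z.png',cv2.resize(I[50:300,260:400],None,fx=2.4,fy=2.4))
E
```

```text
22 (array([637.7,  16.2]), array([50. , 92.6]), 2.1) [635.   20.1  26.9] 274
33 (array([638.2,  20.9]), array([ 38. , 104.6]), 3.0) [638.1  22.   41.1] 4012
50 (array([636.2,  57.4]), array([16.4, 17. ]), 3.3) [636.2  57.4  52.8] 329
```

View pics/s4z.png

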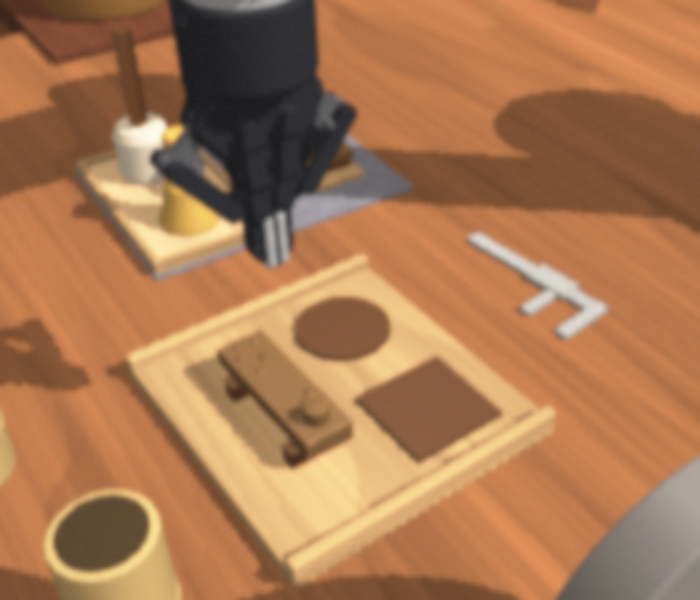

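View pics/w11z.png

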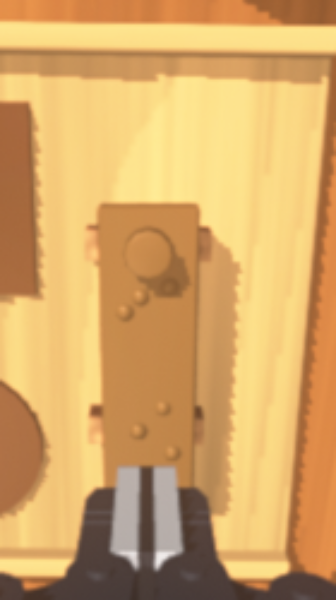

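The casting hasn't moved at all ((638,14), flat on the rails). I'll go down again and watch the closing step by step.

Call:
drive_tool(commands=[0,0,0,0,0,0,0,0,0,0,0,0,0,0,0,0,0,0,0,0], gripper=1)

```text
time: 23.3
tcp_pos: [638.2, 14.1, 121.4]
orientation: [-0.019, 0.707, 0.019, 0.707]
wrist_force: [1.6, -0.2, -0.4]
width: 72.3
```

Call:
drive_tool(commands=[20,0,0,0,30,0,0,0,25,0,0,0,15,0,0,0,9,0,0,0,0,0,0,0,0,0,0,0])

```text
time: 24.0
tcp_pos: [638.8, 14.1, 23.5]
orientation: [-0.019, 0.706, 0.019, 0.707]
wrist_force: [0.5, -0.3, -0.0]
width: 85.7
```

```bash
python3 - <<'E'
from m4 import *
plan()
g=grab('wrist','w12'); f=grab('scene','s5')
a=cv2.imread('pics/s5.png')[120:290,210:360];b=cv2.imread('pics/w12.png')
cv2.imwrite('pics/v12.png',np.hstack([cv2.resize(a,(370,420)),cv2.resize(b[100:400,170:470],(420,420))]))
E
```

```text
t 24.00 pos [638.8  14.1  23.5] jawyaw 3.04 tilt [ 1.3e-03  1.0e-04 -1.0e+00] w 85.7 F [ 0.5 -0.3 -0. ] q [0.02 0.3  0.08 1.35 0.   1.54]
shift [0. 0. 0.]
```

View pics/v12.png

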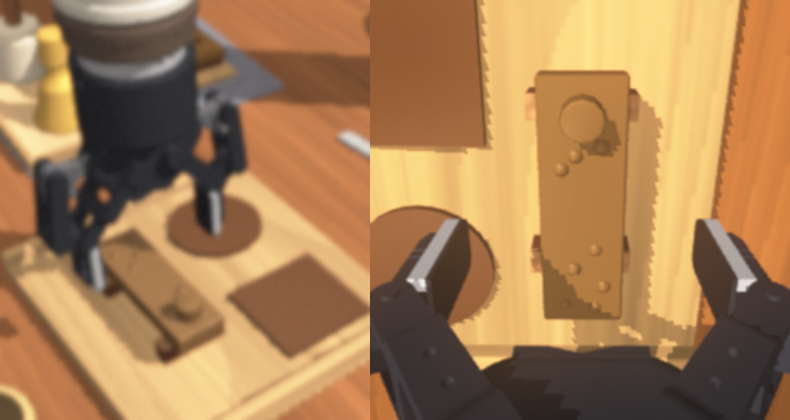

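```bash
python3 - <<'E'
from m4 import *
f=load('s5');g=load('w12')
a=cv2.imread('pics/s5.png');b=cv2.imread('pics/w12.png')
for im,F in ((a,f),(b,g)):
    for p,c in (((681,14,36),(0,255,0)),((596,14,36),(0,255,0)),((638.5,14,42),(0,0,255)),((636.2,57.4,54),(255,0,0)),((681,-30,36),(255,255,0))):
        u,v=proj(F,p);cv2.drawMarker(im,(int(round(u)),int(round(v))),c,cv2.MARKER_CROSS,8,1);print(p,round(u,1),round(v,1))
cv2.imwrite('pics/v13.png',np.hstack([cv2.resize(a[120:290,210:360],(370,420)),cv2.resize(b[100:400,170:470],(420,420))]))
P=pts(f)
for u,v in ((249,236),(250,232),(295,214),(296,210)): print(u,v,P[v,u].round(0))
Pw=pts(g)
for u,v in ((217,280),(220,270),(425,280)): print(u,v,Pw[v,u].round(0))
E
```

```text
(681, 14, 36) 252.4 245.3
(596, 14, 36) 294.7 226.2
(638.5, 14, 42) 273.9 233.0
(636.2, 57.4, 54) 287.3 242.2
(681, -30, 36) 241.2 230.7
(681, 14, 36) 387.9 248.5
(596, 14, 36) 253.5 242.2
(638.5, 14, 42) 321.0 250.0
(636.2, 57.4, 54) 321.0 186.8
(681, -30, 36) 379.5 305.7
249 236 [689.  26.  72.]
250 232 [686.  27.  80.]
295 214 [597.  20.  70.]
296 210 [596.  22.  80.]
217 280 [592.  22.  89.]
220 270 [591.  23.  81.]
425 280 [683.  28.  90.]
```

View pics/v13.png

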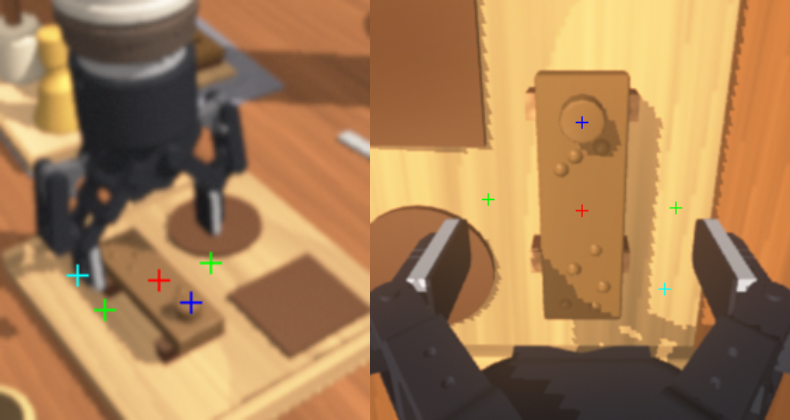

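```bash
python3 - <<'E'
from m4 import *
f=load('s4');P=pts(f);I=f['img'].astype(int)
# tip col in s4: crop zoom2.5 origin (160,80): tip at (275,262)->(270,185)
for v in range(160,192,2): print(v,[tuple(P[v,u].round(0).astype(int))+(int(I[v,u].max()),) for u in (266,268,270,272)])
f=load('s5');P=pts(f);I=f['img'].astype(int)
print()
for v in range(218,242,2): print(v,[tuple(P[v,u].round(0).astype(int))+(int(I[v,u].max()),) for u in (245,247,249,251)])
g=load('w11');P=pts(g)
print()
for v in range(236,272,3): print(v,[tuple(P[v,u].round(0).astype(int)) for u in (312,316,326,330)])
E
```

```text
160 [(np.int64(644), np.int64(25), np.int64(201), 52), (np.int64(638), np.int64(20), np.int64(197), 41), (np.int64(637), np.int64(24), np.int64(198), 35), (np.int64(634), np.int64(25), np.int64(198), 51)]
162 [(np.int64(644), np.int64(25), np.int64(198), 53), (np.int64(640), np.int64(24), np.int64(196), 45), (np.int64(637), np.int64(23), np.int64(194), 38), (np.int64(635), np.int64(25), np.int64(194), 48)]
164 [(np.int64(646), np.int64(28), np.int64(197), 52), (np.int64(641), np.int64(25), np.int64(193), 48), (np.int64(636), np.int64(21), np.int64(189), 71), (np.int64(635), np.int64(25), np.int64(191), 105)]
166 [(np.int64(646), np.int64(28), np.int64(193), 69), (np.int64(640), np.int64(21), np.int64(187), 96), (np.int64(638), np.int64(24), np.int64(188), 120), (np.int64(635), np.int64(25), np.int64(188), 179)]
168 [(np.int64(645), np.int64(24), np.int64(187), 126), (np.int64(641), np.int64(24), np.int64(186), 158), (np.int64(638), np.int64(24), np.int64(185), 111), (np.int64(635), np.int64(23), np.int64(183), 170)]
170 [(np.int64(646), np.int64(25), np.int64(184), 142), (np.int64(64
[... 6266 characters left out ...]
int64(635), np.int64(25), np.int64(171)), (np.int64(640), np.int64(25), np.int64(170)), (np.int64(642), np.int64(25), np.int64(170))]
263 [(np.int64(633), np.int64(24), np.int64(172)), (np.int64(635), np.int64(25), np.int64(172)), (np.int64(640), np.int64(25), np.int64(172)), (np.int64(642), np.int64(26), np.int64(174))]
266 [(np.int64(633), np.int64(25), np.int64(175)), (np.int64(635), np.int64(25), np.int64(175)), (np.int64(640), np.int64(25), np.int64(176)), (np.int64(642), np.int64(25), np.int64(176))]
269 [(np.int64(633), np.int64(25), np.int64(179)), (np.int64(635), np.int64(26), np.int64(179)), (np.int64(640), np.int64(25), np.int64(178)), (np.int64(642), np.int64(25), np.int64(178))]
```

Both cameras put the fingertips about 32 mm higher than the reported TCP: with the fingers shut the tips sit at z≈154 while the state says 121. So the jaws closed above the casting. I'll correct for this offset from here on and go lower, watching the force.

Call:
drive_tool(commands=[10,0,0,0,10,0,0,0,8,0,0,0,5,0,0,0,0,0,0,0,0,0,0,0])

```text
time: 24.7
tcp_pos: [638.2, 14.1, -10.7]
orientation: [-0.019, 0.707, 0.019, 0.707]
wrist_force: [-0.3, 0.0, -0.3]
width: 85.7
```

```bash
python3 - <<'E'
from m4 import *
plan()
g=grab('wrist','w14'); f=grab('scene','s6')
a=cv2.imread('pics/s6.png')[120:290,210:360];b=cv2.imread('pics/w14.png')
cv2.imwrite('pics/v14.png',np.hstack([cv2.resize(a,(370,420)),cv2.resize(b[100:400,170:470],(420,420))]))
E
```

```text
t 24.70 pos [638.2  14.1 -10.7] jawyaw 3.04 tilt [-1.e-04  0.e+00 -1.e+00] w 85.7 F [-0.3  0.  -0.3] q [0.02 0.32 0.03 1.28 0.   1.54]
shift [0. 0. 0.]
```

View pics/v14.png

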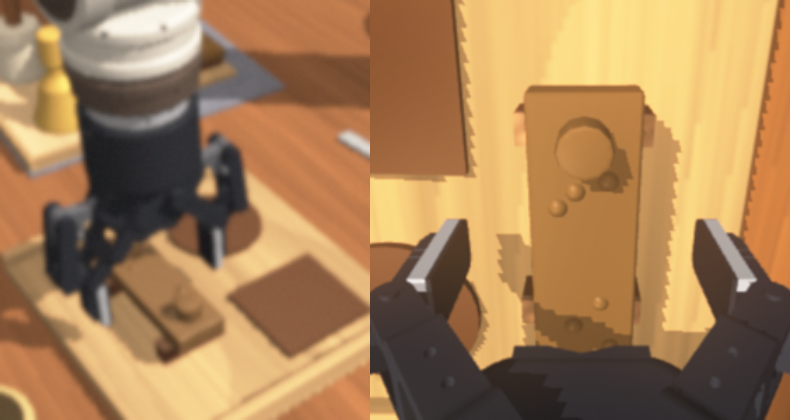

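Call:
drive_tool(commands=[3,0,0,0,0,0,0,0])

```text
time: 25.0
tcp_pos: [638.2, 14.1, -13.8]
orientation: [-0.019, 0.707, 0.019, 0.707]
wrist_force: [-0.8, -0.4, 0.4]
width: 85.4
```

Call:
drive_tool(commands=[0,0,0,0,0,0,0,0,0,0,0,0,0,0,0,0,0,0,0,0,0,0,0,0,0,0,0,0], gripper=0)

```text
time: 25.7
tcp_pos: [638.5, 14.1, -13.2]
orientation: [-0.019, 0.707, 0.019, 0.707]
wrist_force: [-0.4, 0.6, 4.5]
width: 36.8
```

Gripped: width 36.8 on the 38 mm bar. Now lift, turning once it's clear.

Call:
drive_tool(commands=[-5,0,0,0,-15,0,0,0,-20,0,0,0,-20,0,0,-0.1,-20,0,0,-0.14,-20,0,0,-0.14,0,0,0,-0.14,0,0,0,-0.14])

```text
time: 26.5
tcp_pos: [638.4, 14.1, 88.0]
orientation: [-0.249, 0.662, 0.249, 0.662]
wrist_force: [0.8, 0.6, -4.9]
width: 37.0
```

Call:
drive_tool(commands=[0,0,0,-0.14,0,0,0,-0.14,0,0,0,-0.14,0,0,0,-0.14,0,0,0,-0.14,0,0,0,-0.14,0,0,0,0,0,0,0,0])

```text
time: 27.3
tcp_pos: [638.1, 14.0, 86.7]
orientation: [-0.494, 0.506, 0.495, 0.505]
wrist_force: [0.6, 0.1, -3.9]
width: 36.9
```

```bash
python3 - <<'E'
from m4 import *
plan(431,328,87,91)
f=load('t4')
P=pts(f);Z=P[...,2]
b=np.zeros(Z.shape,bool);b[195:265,160:218]=1
m=b&(Z>38)&(Z<50);p=P[m];print('plate',rect(p[:,:2].astype(np.float32)),p.mean(0))
I=f['img'].astype(int);col=b&(I[...,0]>1.4*I[...,2])&(Z>54)&(Z<70)
for lo,hi in ((195,230),(230,262)):
    k=np.zeros_like(b);k[lo:hi]=1;p=P[col&k];print('rail',rect(p[:,:2].astype(np.float32)),p.mean(0))
g=grab('wrist','w15')
E
```

```text
t 27.30 pos [638.1  14.   86.7] jawyaw 88.74 tilt [-2.e-04 -1.e-04 -1.e+00] w 36.9 F [ 0.6  0.1 -3.9] q [ 0.02  0.29  0.18  1.47 -0.    0.04]
turn about tool x (rad): -0.039 -> after-turn axes shift [-3.000e-01  2.016e+02  3.175e+02]
plate (array([431.6, 328.6]), array([ 81.7, 120.3]), 89.4) [431.46665232 327.11816758  43.63849385]
rail (array([471.6, 328.2]), array([50. , 11.8]), 88.9) [471.4643562  327.67968274  59.19318949]
rail (array([391.8, 328.2]), array([11.2, 49.3]), 1.8) [391.67898537 328.1352126   59.39515857]
```

View pics/w15.png

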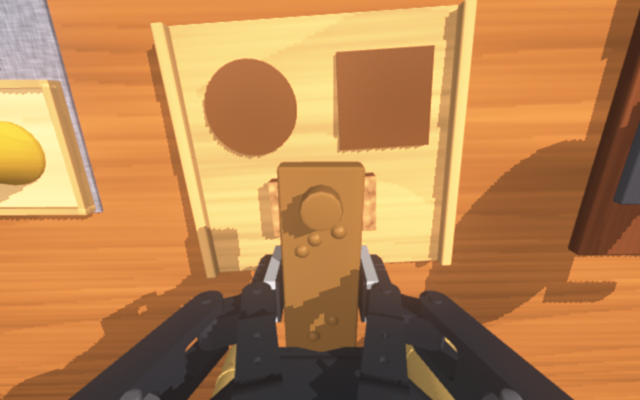

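The casting is held level, with its stub end towards -x. First move back in x, then left to the grinder.

Call:
drive_tool(commands=[0,15,0,-0.014,0,30,0,0,0,36,0,0,0,36,0,0,0,36,0,0,0,32,0,0,0,19,5,0,0,9,15,0])

```text
time: 28.15
tcp_pos: [423.8, 34.6, 87.0]
orientation: [-0.498, 0.502, 0.498, 0.502]
wrist_force: [0.1, 0.2, -5.0]
width: 37.0
```

Call:
drive_tool(commands=[0,0,28,0,0,0,36,0,0,0,38,0,0,0,38,0,0,0,38,0,0,0,38,0,0,0,32,0,0,0,20,0])

```text
time: 28.95
tcp_pos: [425.9, 305.3, 86.5]
orientation: [-0.499, 0.501, 0.499, 0.501]
wrist_force: [0.6, -0.1, -4.8]
width: 37.0
```

Call:
drive_tool(commands=[0,0,12,0,0,0,5,0,0,0,0,0])

```text
time: 29.25
tcp_pos: [426.3, 319.9, 86.4]
orientation: [-0.499, 0.501, 0.499, 0.501]
wrist_force: [0.2, -0.1, -4.4]
width: 36.7
```

```bash
python3 - <<'E'
from m4 import *
plan(431.2,328.3,22,89.5)
g=grab('wrist','w16');f=grab('top','t5');s=grab('scene','s7')
b=cv2.imread('pics/t5.png')[90:280,100:300];a=cv2.imread('pics/w16.png')
cv2.imwrite('pics/v16.png',np.hstack([cv2.resize(a,(480,300)),cv2.resize(b,(300,300))]))
E
```

```text
t 29.25 pos [426.3 319.9  86.4] jawyaw 89.74 tilt [-1.e-04 -3.e-04 -1.e+00] w 36.7 F [ 0.2 -0.1 -4.4] q [ 0.64  0.03 -0.1   1.43 -0.    0.65]
turn about tool x (rad): 0.004 -> after-turn axes shift [64.4 -4.8  8.4]
```

View pics/v16.png

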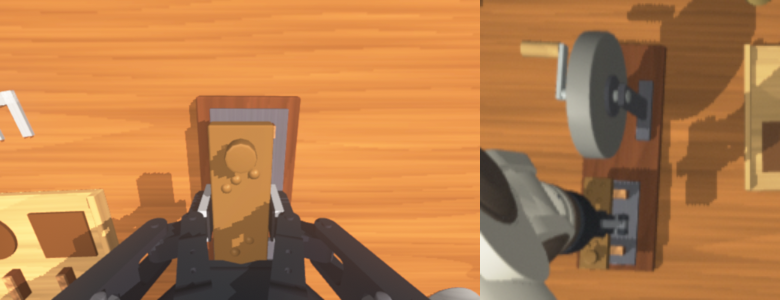

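Call:
drive_tool(commands=[0,-2.4,4.2,0,0,-2.4,4.2,0,15,0,0,0,20,0,0,0,15,0,0,0,8,0,0,0,0,0,0,0,0,0,0,0])

```text
time: 30.2
tcp_pos: [431.3, 328.5, 28.7]
orientation: [-0.499, 0.501, 0.499, 0.501]
wrist_force: [0.5, 0.6, -4.5]
width: 37.0
```

```bash
python3 - <<'E'
from m4 import *
plan(431.2,328.3,20,89.5)
g=grab('wrist','w17')
P=pts(g);Z=P[...,2]
b=np.zeros(Z.shape,bool);b[80:330,200:440]=1
I=g['img'].astype(int)
for lo,hi in ((40,50),(54,63),(76,86)):
    m=b&(Z>lo)&(Z<hi);p=P[m];print(lo,hi,rect(p[:,:2].astype(np.float32)),p.mean(0).round(1),m.sum())
E
```

```text
t 30.20 pos [431.3 328.5  28.7] jawyaw 89.78 tilt [ 3.e-04  2.e-04 -1.e+00] w 37.0 F [ 0.5  0.6 -4.5] q [ 0.65  0.07 -0.18  1.32 -0.    0.65]
turn about tool x (rad): 0.005 -> after-turn axes shift [ 8.7  0.1 -0.2]
40 50 (array([430., 328.]), array([ 80.4, 119.9]), 89.4) [395.3 328.   44. ] 6168
54 63 (array([430.3, 328.3]), array([50.2, 92.6]), 89.8) [412.5 326.5  59.9] 336
76 86 (array([415.2, 328.2]), array([87.1, 64.7]), 0.0) [412.7 328.4  82.9] 12319
```

View pics/w17.png

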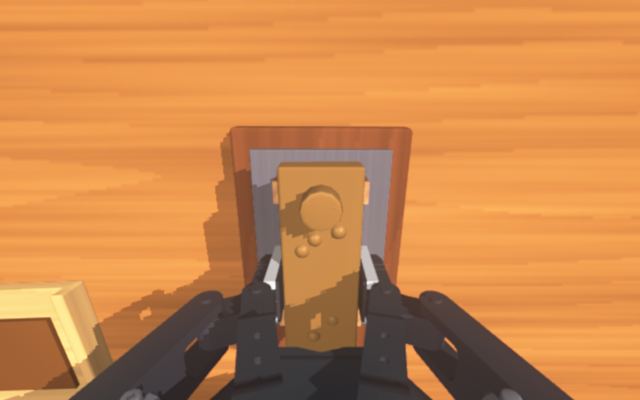

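Call:
drive_tool(commands=[3,0,0,0,2,0,0,0,1.5,0,0,0,0,0,0,0])

```text
time: 30.65
tcp_pos: [431.1, 328.4, 21.7]
orientation: [-0.499, 0.501, 0.499, 0.501]
wrist_force: [0.5, 0.1, -4.1]
width: 37.0
```

Call:
drive_tool(commands=[1,0,0,0,0.5,0,0,0,0,0,0,0])

```text
time: 30.95
tcp_pos: [431.2, 328.4, 20.3]
orientation: [-0.499, 0.501, 0.499, 0.501]
wrist_force: [-0.9, 0.7, -5.1]
width: 36.9
```

Call:
drive_tool(commands=[1,0,0,0,0,0,0,0])

```text
time: 31.15
tcp_pos: [431.3, 328.5, 19.8]
orientation: [-0.499, 0.501, 0.499, 0.501]
wrist_force: [-1.2, 0.1, -0.9]
width: 36.9
```

Nearly fully supported; release and lift.

Call:
drive_tool(commands=[0.4,0,0,0,0,0,0,0])

```text
time: 31.35
tcp_pos: [431.3, 328.6, 19.7]
orientation: [-0.499, 0.501, 0.499, 0.501]
wrist_force: [-3.2, -2.4, 5.5]
width: 37.1
```

Call:
drive_tool(commands=[0,0,0,0,0,0,0,0,0,0,0,0,0,0,0,0,0,0,0,0,0,0,0,0], gripper=1)

```text
time: 31.95
tcp_pos: [431.2, 328.5, 19.0]
orientation: [-0.499, 0.501, 0.499, 0.501]
wrist_force: [-1.2, 0.8, -0.7]
width: 85.7
```

Call:
drive_tool(commands=[-10,0,0,0,-20,0,0,0,-30,0,0,0,-40,0,0,0,-40,0,0,0,-20,0,0,0,0,0,0,0,0,0,0,0])

```text
time: 32.75
tcp_pos: [431.4, 328.6, 179.4]
orientation: [-0.499, 0.501, 0.499, 0.501]
wrist_force: [-0.2, 1.3, -0.6]
width: 85.5
```

```bash
python3 - <<'E'
from m4 import *
plan(436.5,-302.5,180,0)
g=grab('wrist','w18');s=grab('scene','s8')
P=pts(g);Z=P[...,2]
b=np.zeros(Z.shape,bool);b[20:330,200:440]=1
for lo,hi in ((40,50),(54,63),(70,80)):
    m=b&(Z>lo)&(Z<hi);p=P[m];print(lo,hi,rect(p[:,:2].astype(np.float32)),p.mean(0).round(1),m.sum())
b=cv2.imread('pics/s8.png')[200:400,330:600];a=cv2.imread('pics/w18.png')
cv2.imwrite('pics/v18.png',np.hstack([cv2.resize(a,(400,300)),cv2.resize(b,(390,300))]))
E
```

```text
t 32.75 pos [431.4 328.6 179.4] jawyaw 89.78 tilt [ 7.e-04  5.e-04 -1.e+00] w 85.5 F [-0.2  1.3 -0.6] q [ 0.65  0.06  0.1   1.61 -0.    0.65]
turn about tool x (rad): 1.567 -> after-turn axes shift [  -1.  -631.1    5.1]
40 50 (array([490.8, 327.5]), array([ 80. , 240.9]), 89.5) [429.  327.6  44. ] 3416
54 63 (array([496., 328.]), array([ 79.6, 224.5]), 89.0) [477.4 326.4  59.5] 343
70 80 (array([488.7, 328.2]), array([ 79.3, 233.7]), 89.1) [435.3 328.2  74.1] 3934
```

View pics/v18.png

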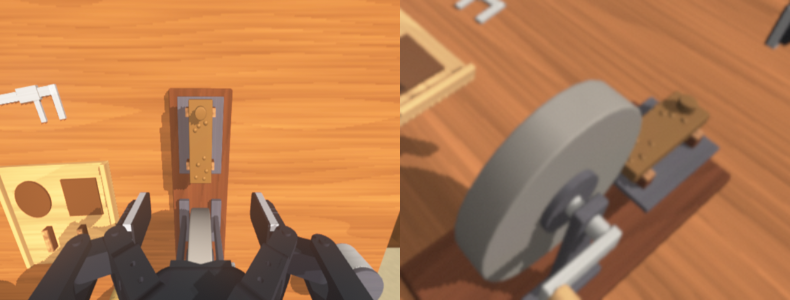

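The casting lies centred across both rest rails with its plain end towards the wheel. Next is the finished key.

Call:
drive_tool(commands=[0,0,0,0.14,0,0,0,0.14,0,0,0,0.14,0,0,0,0.14,0,0,0,0.14,0,0,0,0.14,0,0,0,0.14,0,0,0,0.14])

```text
time: 33.65
tcp_pos: [430.7, 328.1, 177.6]
orientation: [-0.155, 0.691, 0.154, 0.689]
wrist_force: [1.1, 0.0, -0.2]
width: 85.4
```

Call:
drive_tool(commands=[0,0,0,0.14,0,0,0,0.14,0,0,0,0.147,0,-15,0,0,0,-30,0,0,0,-30,0,0,0,-30,0,0,0,-30,0,0])

```text
time: 34.45
tcp_pos: [433.2, 191.4, 178.2]
orientation: [-0.009, 0.707, 0.009, 0.707]
wrist_force: [-0.0, -0.1, 0.5]
width: 85.4
```

Call:
drive_tool(commands=[0,-35,0,0,0,-35,0,0,0,-35,0,0,0,-35,0,0,0,-35,0,0,0,-35,0,0,0,-35,0,0,0,-35,0,0])

```text
time: 35.25
tcp_pos: [438.3, -88.3, 178.3]
orientation: [-0.009, 0.707, 0.009, 0.707]
wrist_force: [0.6, -0.2, -0.3]
width: 85.5
```

Call:
drive_tool(commands=[0,-35,0,0,0,-35,0,0,0,-35,0,0,0,-35,0,0,0,-25,0,0,0,-10,0,0,0,0,0,0,0,0,0,0])

```text
time: 36.05
tcp_pos: [442.6, -260.8, 178.7]
orientation: [-0.007, 0.707, 0.008, 0.707]
wrist_force: [1.0, 0.2, 0.5]
width: 85.9
```

```bash
python3 - <<'E'
from m4 import *
plan(436.5,-302.5,180,1)
g=grab('wrist','w19')
P=pts(g);Z=P[...,2]
f=load('top0');Pt=pts(f);Zt=Pt[...,2]
b=np.zeros(Z.shape,bool);b[220:255,425:500]=1
I=f['img'].astype(int)
m=b&(Zt>31)&(Zt<42);p=Pt[m];print('top key',rect(p[:,:2].astype(np.float32)),p.mean(0).round(1),m.sum())
for v in range(60,330,15): print(v,Z[v,260:380:8].round(0).astype(int))
E
```

```text
t 36.05 pos [ 442.6 -260.8  178.7] jawyaw 1.22 tilt [-6.e-04  6.e-04 -1.e+00] w 85.9 F [1.  0.2 0.5] q [-0.53 -0.01  0.03  1.61  0.    1.02]
turn about tool x (rad): 0.004 -> after-turn axes shift [ -1.3 -41.5  -6.8]
top key (array([ 436.5, -301.6]), array([ 36.6, 119.5]), 1.7) [ 436.6 -302.    36.1] 864
60 [ 0 -1 -1 -1  0 -1  2  0 -3  0 -2 -1 -1  0 -2]
75 [-2 -1  0  0 -1 -1 -1  0 -1  0 -1  0  0 -2 -1]
90 [-3 -1  0 -1 -1 -1 -1  0  0 -2  0 -1  0 -1 -2]
105 [ -1  -1   0   0  -2  -1  -1  -1   0  -1   0   0 349  -1  -2]
120 [-1 -1 -2 -1  0 -1 -1 -1 -1 -1 -1 -1 -2  0 -1]
135 [0 1 2 1 3 2 0 1 1 2 1 1 1 2 3]
150 [-2 -2  1  2  2  3  1  3  2  2  2  1  2  2  2]
165 [-1 -1  3  2  6  8  9  9  9  8  8  3  2  1  2]
180 [-1 -1  2  3  8 35 36 38 36 25  3  3  2  3  3]
195 [ 0 -2  2  2  7 37 38 37 35  7  1  2  2  2  2]
210 [-1  0  1  2  7 36 37 37 37  9  3  2  1  1  1]
225 [-1 -1  2  2  8 36 37 37 35  9  2  1  3  1  1]
240 [-2 -1  2  3  7 35 38 39 36 24  2  3  3  2  4]
255 [ 0  0  3  2  3 35 37 38 36  2  1  2  1  2  2]
270 [ 0 -2  2  1  2  3  2  2  2  1  1  3  3  1  2]
285 [-1 -2 -2  0 -1 -2 -1 -1  0  0 -2 -2 -1 -1 -1]
300 [349  -1  -1  -1  -1  -1  -1  -1  -1  -1  -1   0  -2  -1   0]
315 [ 0  0 -1 -1 -1  0 -1 -1  0  0 -1  0 -1 -2  0]
```

View pics/w19.png

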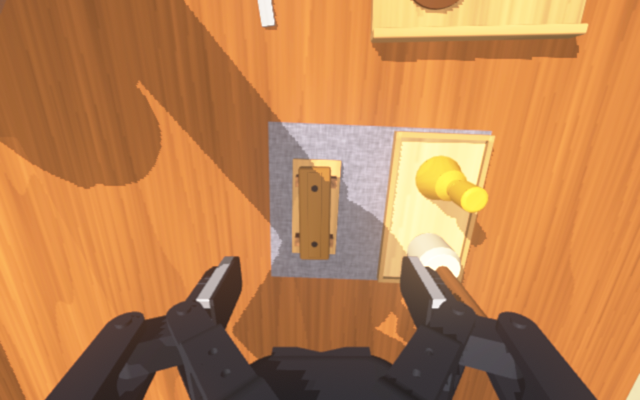

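```bash
python3 - <<'E'
from m4 import *
g=load('w19');P=pts(g);Z=P[...,2]
b=np.zeros(Z.shape,bool);b[140:275,285:350]=1
m=b&(Z>31)&(Z<45);p=P[m];print('key',rect(p[:,:2].astype(np.float32)),p.mean(0).round(1),m.sum())
m=b&(Z>15)&(Z<30);p=P[m];print('cradle rails',rect(p[:,:2].astype(np.float32)))
plan(437.5,-302.5,-14,1)
E
```

```text
key (array([ 434.7, -303. ]), array([ 38. , 119.9]), 0.6) [ 434.7 -298.7   36.5] 2902
cradle rails (array([ 435.1, -296.6]), array([107.7,  50. ]), 88.9)
t 36.10 pos [ 442.8 -260.6  178.9] jawyaw 1.24 tilt [-2.e-04  4.e-04 -1.e+00] w 85.5 F [-0.2  0.3  0.7] q [-0.53 -0.01  0.03  1.61  0.    1.02]
turn about tool x (rad): 0.004 -> after-turn axes shift [192.9 -41.9  -6. ]
```

Call:
drive_tool(commands=[0,-14,-2.7,0,0,-14,-2.7,0,0,-14,-2.6,0,25,0,0,0,30,0,0,0,35,0,0,0,25,0,0,0,0,0,0,0])

```text
time: 36.9
tcp_pos: [433.8, -303.1, 60.4]
orientation: [-0.006, 0.709, 0.008, 0.705]
wrist_force: [-0.3, 0.4, 0.9]
width: 85.5
```

```bash
python3 - <<'E'
from m4 import *
plan(435.3,-302.6,-15,1)
g=grab('wrist','w20');P=pts(g);Z=P[...,2]
b=np.zeros(Z.shape,bool);b[100:330,280:360]=1
m=b&(Z>31)&(Z<45);p=P[m];print('key',rect(p[:,:2].astype(np.float32)),p.mean(0).round(1),m.sum())
E
```

```text
t 36.90 pos [ 433.8 -303.1   60.4] jawyaw 1.12 tilt [-0.0049  0.0034 -1.    ] w 85.5 F [-0.3  0.4  0.9] q [-0.61  0.04 -0.15  1.39 -0.    0.94]
turn about tool x (rad): 0.002 -> after-turn axes shift [75.4  0.2  1.9]
key (array([ 434.9, -303.1]), array([ 38.1, 119.4]), 0.7) [ 434.8 -296.8   36.5] 7287
```

View pics/w20.png

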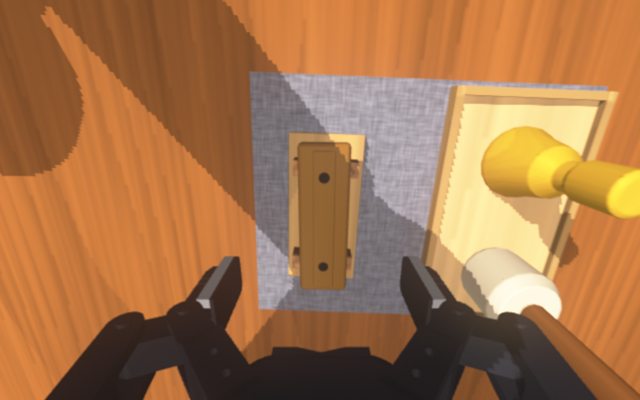

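Call:
drive_tool(commands=[20,0,0,0,22,0,0,0,15,0,0,0,10,0,0,0,5,0,0,0,0,0,0,0,0,0,0,0])

```text
time: 37.65
tcp_pos: [436.2, -303.9, -7.2]
orientation: [-0.007, 0.707, 0.007, 0.707]
wrist_force: [0.9, -0.7, 0.3]
width: 85.6
```

```bash
python3 - <<'E'
from m4 import *
plan(435.0,-302.9,-15,0.8)
E
```

```text
t 37.65 pos [ 436.2 -303.9   -7.2] jawyaw 1.14 tilt [ 9.e-04 -6.e-04 -1.e+00] w 85.6 F [ 0.9 -0.7  0.3] q [-0.61  0.06 -0.25  1.25 -0.    0.94]
turn about tool x (rad): 0.006 -> after-turn axes shift [ 7.8  1.  -1.2]
```

Call:
drive_tool(commands=[4,0.5,0,0,3,0,0,0,0,0,0,0,0,0,0,0])

```text
time: 38.05
tcp_pos: [435.8, -303.0, -15.1]
orientation: [-0.007, 0.707, 0.007, 0.707]
wrist_force: [0.0, -0.1, -0.1]
width: 85.6
```

Call:
drive_tool(commands=[0,0,0,0,0,0,0,0,0,0,0,0,0,0,0,0,0,0,0,0,0,0,0,0,0,0,0,0], gripper=0)

```text
time: 38.75
tcp_pos: [435.9, -303.2, -14.7]
orientation: [-0.007, 0.707, 0.007, 0.707]
wrist_force: [-3.0, 1.0, 5.6]
width: 36.6
```

Call:
drive_tool(commands=[-5,0,0,0,-15,0,0,0,-25,0,0,0,-30,0,0,0,-25,0,0,0,-10,10,0,0,0,25,0,0,0,30,0,0])

```text
time: 39.55
tcp_pos: [434.2, -237.2, 94.8]
orientation: [-0.006, 0.707, 0.007, 0.707]
wrist_force: [0.3, 0.3, -5.8]
width: 36.8
```

Call:
drive_tool(commands=[0,32,0,0,0,32,0,0,0,32,0,0,0,32,0,0,0,32,0,0,0,32,0,0,0,30,0,0,0,20,0,0])

```text
time: 40.35
tcp_pos: [428.7, 6.1, 94.5]
orientation: [-0.007, 0.707, 0.008, 0.707]
wrist_force: [0.6, -0.5, -5.7]
width: 36.7
```

Call:
drive_tool(commands=[0,5,12,0,0,0,15,0,0,0,15,0,0,0,10,0,0,0,0,0,0,0,0,0])

```text
time: 40.95
tcp_pos: [481.1, 9.8, 94.6]
orientation: [-0.007, 0.708, 0.007, 0.707]
wrist_force: [0.1, 0.2, -5.8]
width: 36.8
```

```bash
python3 - <<'E'
from m4 import *
plan(639,14,95,2.3)
g=grab('wrist','w21');f=grab('top','t6')
P=pts(g);Z=P[...,2]
cv2.imwrite('pics/t6z.png',cv2.resize(cv2.imread('pics/t6.png')[90:300,150:450],None,fx=2.5,fy=2.5))
E
```

```text
t 40.95 pos [481.1   9.8  94.6] jawyaw 1.13 tilt [-0.0013 -0.     -1.    ] w 36.8 F [ 0.1  0.2 -5.8] q [ 0.02 -0.09 -0.21  1.45  0.    1.57]
turn about tool x (rad): -0.020 -> after-turn axes shift [ -0.6  -2.1 157.9]
```

View pics/w21.png

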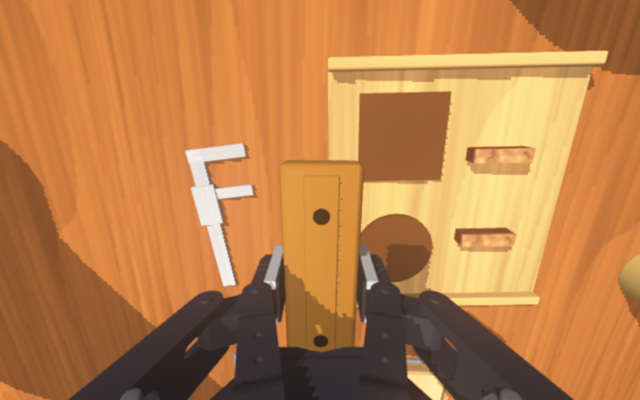

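View pics/t6z.png

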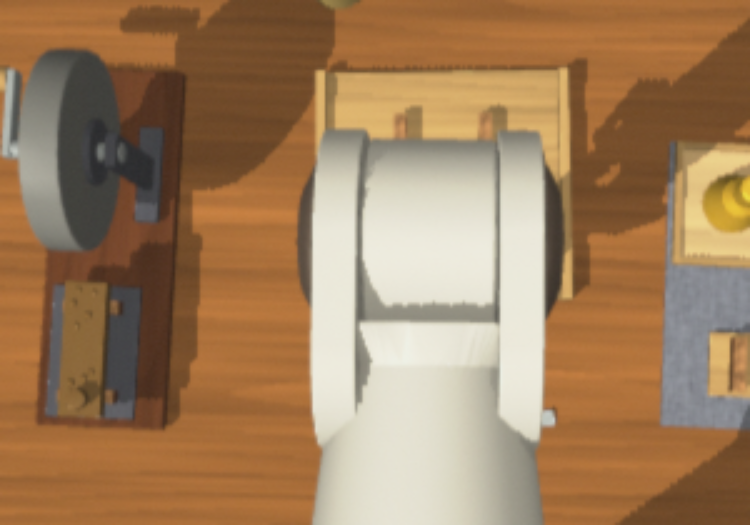

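```bash
python3 - <<'E'
from m4 import *
g=load('w21');P=pts(g);Z=P[...,2]
c=[]
for r in ((460,545,140,172),(450,525,222,255)):
    b=np.zeros(Z.shape,bool);b[r[2]:r[3],r[0]:r[1]]=1
    m=b&(Z>22)&(Z<33);p=P[m];q=rect(p[:,:2].astype(np.float32));c.append(q[0]);print(q,p.mean(0).round(1))
print('mid',(c[0]+c[1])/2,'dir',np.degrees(np.arctan2(*(c[0]-c[1])[::-1])))
W=toW(g,comp(g,(350,455,85,190),.70),16);print('sq',rect(W))
W=toW(g,comp(g,(366,438,205,290),.70),16);M=cv2.moments(W);print('rd',cv2.minEnclosingCircle(W))
b=np.zeros(Z.shape,bool);b[150:350,270:370]=1
m=b&(Z>125)&(Z<160);p=P[m];print('key held',np.median(p[:,2]),rect(p[:,:2].astype(np.float32)))
E
```

```text
(array([636.2,  56.3]), array([51.5, 12.4]), 2.4) [635.3  56.6  26.8]
(array([639.5, -23.4]), array([51.2, 13.1]), 2.8) [638.2 -22.7  26.5]
mid [637.85  16.45] dir 92.37099288529912
sq (array([548. ,  63.1]), array([83.2, 83.4]), 2.5)
rd ((555.9418334960938, -41.60032272338867), 38.52030563354492)
key held 145.7101433557629 (array([479.2,  17.5]), array([ 52.5, 104.3]), 0.5)
```

Call:
drive_tool(commands=[0,0,10,-0.022,0,0,20,0,0,0,28,0,0,0,30,0,0,0,30,0,0,0,22,0,0,-1,12,0,0,-0.5,5,0])

```text
time: 41.85
tcp_pos: [639.7, 14.7, 94.2]
orientation: [-0.015, 0.707, 0.015, 0.707]
wrist_force: [-1.3, 0.3, -5.2]
width: 36.7
```

Call:
drive_tool(commands=[20,0,0,0,20,0,0,0,15,0,0,0,10,0,0,0,0,0,0,0,0,0,0,0])

```text
time: 42.45
tcp_pos: [638.7, 14.7, 30.6]
orientation: [-0.015, 0.707, 0.015, 0.707]
wrist_force: [-0.1, -0.2, -5.6]
width: 36.8
```

```bash
python3 - <<'E'
from m4 import *
plan(638.3,15,-12,2.4)
g=grab('wrist','w22');P=pts(g);Z=P[...,2]
b=np.zeros(Z.shape,bool);b[100:330,270:372]=1
for lo,hi in ((22,33),(72,86)):
    m=b&(Z>lo)&(Z<hi);p=P[m];print(lo,rect(p[:,:2].astype(np.float32)),p.mean(0).round(1),m.sum(), p.min(0).round(1),p.max(0).round(1))
E
```

```text
t 42.45 pos [638.7  14.7  30.6] jawyaw 2.41 tilt [ 6.e-04  0.e+00 -1.e+00] w 36.8 F [-0.1 -0.2 -5.6] q [0.02 0.3  0.09 1.36 0.   1.55]
turn about tool x (rad): 0.000 -> after-turn axes shift [42.6  0.3 -0.4]<stdin>:6: RuntimeWarning: Mean of empty slice.
  ret = um.true_divide(
Traceback (most recent call last):
ValueError: zero-size array to reduction operation minimum which has no identity
```

View pics/w22.png

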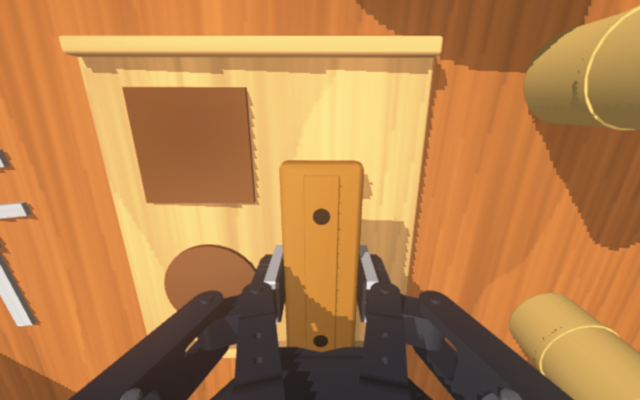

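Call:
drive_tool(commands=[15,0,0,0,12,0.3,0,0,7,0,0,0,4,0,0,0,0,0,0,0,0,0,0,0])

```text
time: 43.1
tcp_pos: [638.7, 15.1, -7.8]
orientation: [-0.015, 0.707, 0.015, 0.707]
wrist_force: [0.5, -0.3, -5.9]
width: 36.8
```

Call:
drive_tool(commands=[1.5,0,0,0,1,0,0,0,0,0,0,0])

```text
time: 43.4
tcp_pos: [638.5, 15.0, -10.5]
orientation: [-0.015, 0.707, 0.015, 0.707]
wrist_force: [-0.2, -0.5, -5.6]
width: 36.7
```

Call:
drive_tool(commands=[1,0,0,0,0.7,0,0,0,0,0,0,0])

```text
time: 43.7
tcp_pos: [638.7, 15.1, -11.6]
orientation: [-0.015, 0.707, 0.015, 0.707]
wrist_force: [-1.6, -0.7, 0.0]
width: 36.9
```

Call:
drive_tool(commands=[0.4,0,0,0,0,0,0,0])

```text
time: 43.9
tcp_pos: [638.7, 15.1, -11.6]
orientation: [-0.015, 0.707, 0.015, 0.707]
wrist_force: [-3.4, -0.6, 4.6]
width: 36.7
```

Call:
drive_tool(commands=[0,0,0,0,0,0,0,0,0,0,0,0,0,0,0,0,0,0,0,0,0,0,0,0], gripper=1)

```text
time: 44.5
tcp_pos: [638.5, 15.1, -12.7]
orientation: [-0.015, 0.707, 0.015, 0.707]
wrist_force: [-0.2, -0.4, -0.2]
width: 85.3
```

Call:
drive_tool(commands=[-10,0,0,0,-20,0,0,0,-30,0,0,0,-40,0,0,0,-45,0,0,0,-45,0,0,0,0,0,0,0,0,0,0,0])

```text
time: 45.3
tcp_pos: [639.2, 15.1, 179.4]
orientation: [-0.015, 0.706, 0.015, 0.708]
wrist_force: [-0.5, 0.6, -0.3]
width: 85.3
```

```bash
python3 - <<'E'
from m4 import *
plan(588,-257,178)
g=grab('wrist','w23');P=pts(g);Z=P[...,2]
b=np.zeros(Z.shape,bool);b[60:260,270:372]=1
for lo,hi in ((22,32),(34,48)):
    m=b&(Z>lo)&(Z<hi);p=P[m];print(lo,rect(p[:,:2].astype(np.float32)),p.mean(0).round(1),m.sum())
E
```

```text
t 45.30 pos [639.2  15.1 179.4] jawyaw 2.41 tilt [ 3.2e-03  1.0e-04 -1.0e+00] w 85.3 F [-0.5  0.6 -0.3] q [ 0.02  0.3   0.38  1.64 -0.    1.55]
shift [   1.2 -269.7  -62.6]
22 (array([642.9,  20.6]), array([126.7, 229.4]), 2.3) [635.5  51.   25.6] 282
34 (array([638. ,  15.5]), array([ 38. , 118.6]), 2.0) [637.8  19.3  39.5] 3288
```

View pics/w23.png

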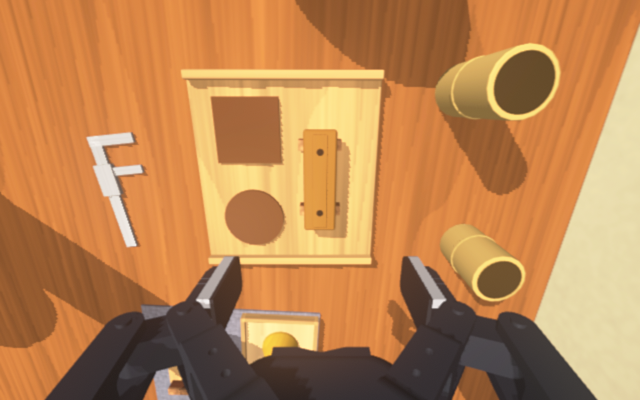

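The key lies centred at (638,15), 2° like the rack. Now I'll fetch the weight.

Call:
drive_tool(commands=[0,-15,-4,0,0,-30,-7,0,0,-34,-8,0,0,-34,-8,0,0,-34,-8,0,0,-34,-8,0,0,-32,-7,0,0,-28,-6,0])

```text
time: 46.15
tcp_pos: [591.1, -230.3, 176.0]
orientation: [-0.014, 0.708, 0.015, 0.706]
wrist_force: [-0.1, 0.2, 0.1]
width: 85.3
```

Call:
drive_tool(commands=[0,-18,-4,0,0,-8,-2.6,0,0,-2.7,0,0,0,0,0,0,0,0,0,0])

```text
time: 46.65
tcp_pos: [587.6, -256.0, 177.4]
orientation: [-0.015, 0.707, 0.015, 0.707]
wrist_force: [0.4, 0.2, 0.0]
width: 85.4
```

```bash
python3 - <<'E'
from m4 import *
g=load('w23')
W=toW(g,comp(g,(205,288,88,172),.70),16);print('sq',rect(W))
W=toW(g,comp(g,(218,292,180,252),.70),16);print('rd',cv2.minEnclosingCircle(W))
plan(588,-257,100)
g=grab('wrist','w24');P=pts(g);Z=P[...,2]
b=np.zeros(Z.shape,bool);b[100:400,240:400]=1
m=b&(Z>96)&(Z<106);p=P[m];print('knob',p.mean(0).round(1),rect(p[:,:2].astype(np.float32)),m.sum())
E
```

```text
sq (array([552.4,  66.8]), array([76.2, 75.8]), 2.3)
rd ((557.0208740234375, -42.39023208618164), 38.174468994140625)
t 46.65 pos [ 587.6 -256.   177.4] jawyaw 2.47 tilt [-0.e+00  2.e-04 -1.e+00] w 85.4 F [0.4 0.2 0. ] q [-0.41  0.31  0.38  1.65  0.    1.12]
shift [77.4 -1.   0.4]
knob [ 587.2 -272.2   99.8] (array([ 588.4, -302. ]), array([ 24.8, 112.8]), 1.1) 665
```

View pics/w24.png

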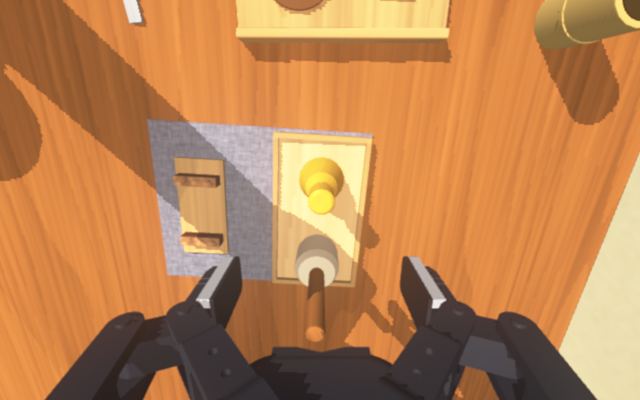

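```bash
python3 - <<'E'
from m4 import *
g=load('w24');P=pts(g);Z=P[...,2]
b=np.zeros(Z.shape,bool);b[150:218,290:350]=1
m=b&(Z>95)&(Z<106);p=P[m];q=cv2.minEnclosingCircle(p[:,:2].astype(np.float32));print('knob',np.median(p,0).round(1),q)
b[:]=0;b[225:345,290:345]=1
m=b&(Z>150)&(Z<168);p=P[m];print('handle top',p.mean(0).round(1),m.sum())
plan(588,-257,41)
E
```

```text
knob [ 587.3 -257.2   99.7] ((587.422607421875, -258.3153991699219), 13.008828163146973)
handle top [ 586.  -355.4  156.5] 354
t 46.70 pos [ 587.6 -256.   177.4] jawyaw 2.48 tilt [ 0.e+00  1.e-04 -1.e+00] w 85.3 F [0.6 0.2 0.1] q [-0.41  0.31  0.38  1.65  0.    1.12]
shift [136.4  -1.    0.3]
```

Call:
drive_tool(commands=[25,-0.5,0,0,30,-0.5,0,0,30,0,0,0,25,0,0,0,15,0,0,0,8,0,0,0,5,0,0,0,0,0,0,0])

```text
time: 47.5
tcp_pos: [587.6, -258.0, 39.8]
orientation: [-0.015, 0.707, 0.015, 0.707]
wrist_force: [-0.2, -0.5, 0.9]
width: 85.4
```

```bash
python3 - <<'E'
from m4 import *
plan(587.5,-257.5,38)
g=grab('wrist','w25')
E
```

```text
t 47.50 pos [ 587.6 -258.    39.8] jawyaw 2.42 tilt [ 5.e-04 -2.e-04 -1.e+00] w 85.4 F [-0.2 -0.5  0.9] q [-0.41  0.3   0.11  1.38  0.    1.11]
shift [ 1.8  0.5 -0.1]
```

View pics/w25.png

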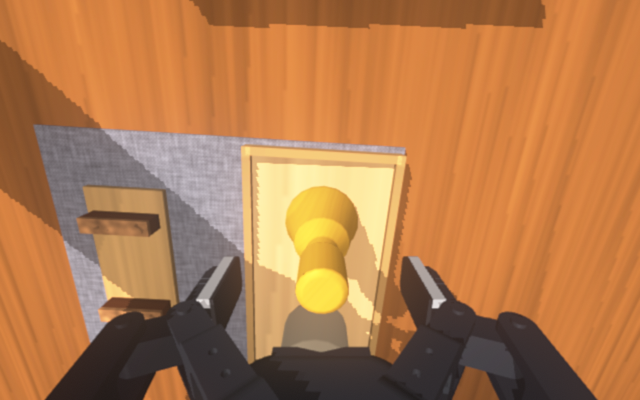

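Call:
drive_tool(commands=[0,0,0,0,0,0,0,0,0,0,0,0,0,0,0,0,0,0,0,0,0,0,0,0,0,0,0,0,0,0,0,0], gripper=0)

```text
time: 48.35
tcp_pos: [587.7, -258.1, 39.8]
orientation: [-0.015, 0.707, 0.015, 0.707]
wrist_force: [1.3, -0.8, 2.9]
width: 24.4
```

Call:
drive_tool(commands=[-4,0,0,0,-8,0,0,0,-15,0,0,0,-20,0,0,0,-15,0,0,0,-8,0,0,0,0,0,0,0])

```text
time: 49.05
tcp_pos: [588.0, -258.3, 111.1]
orientation: [-0.015, 0.706, 0.014, 0.708]
wrist_force: [-0.3, -0.5, -5.6]
width: 24.4
```

```bash
python3 - <<'E'
from m4 import *
plan(552.8,66.3,108)
f=grab('scene','s9');cv2.imwrite('pics/s9z.png',cv2.resize(cv2.imread('pics/s9.png')[50:250,130:400],None,fx=2.5,fy=2.5))
E
```

```text
t 49.05 pos [ 588.  -258.3  111.1] jawyaw 2.40 tilt [ 0.0021 -0.001  -1.    ] w 24.4 F [-0.3 -0.5 -5.6] q [-0.41  0.29  0.24  1.51 -0.    1.11]
shift [  2.7 325.8 -21.5]
```

View pics/s9z.png

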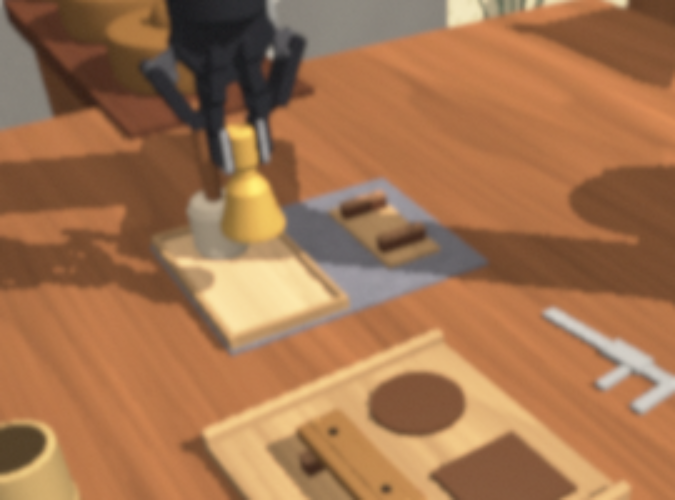

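Call:
drive_tool(commands=[0,10,-1,0,0,25,-2,0,0,30,-2,0,0,30,-2,0,0,32,-2,0,0,32,-2,0,0,32,-2,0,0,32,-2,0])

```text
time: 49.9
tcp_pos: [561.8, -34.0, 108.4]
orientation: [-0.015, 0.707, 0.015, 0.706]
wrist_force: [0.6, 0.8, -6.1]
width: 24.2
```

Call:
drive_tool(commands=[0,30,-2,0,0,28,-2,0,0,20,-1.5,0,0,14,-1,0,0,8,0,0,0,2.3,0,0,0,0,0,0,0,0,0,0])

```text
time: 50.7
tcp_pos: [552.3, 65.4, 109.3]
orientation: [-0.015, 0.707, 0.014, 0.707]
wrist_force: [-0.4, -0.2, -6.1]
width: 24.1
```

```bash
python3 - <<'E'
from m4 import *
plan(552.3,65.8,48)
g=grab('wrist','w26')
E
```

```text
t 50.70 pos [552.3  65.4 109.3] jawyaw 2.36 tilt [-1.e-04 -3.e-04 -1.e+00] w 24.1 F [-0.4 -0.2 -6.1] q [ 0.12  0.09 -0.    1.48 -0.    1.65]
shift [61.3  0.4  0. ]
```

View pics/w26.png

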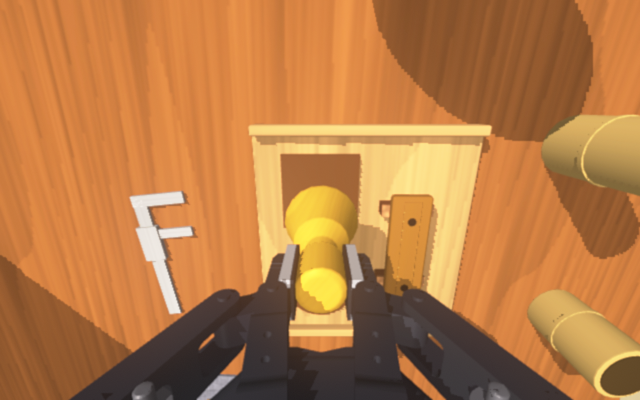

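Call:
drive_tool(commands=[15,0.4,0,0,20,0,0,0,12,0,0,0,7,0,0,0,3,0,0,0,0,0,0,0,0,0,0,0])

```text
time: 51.45
tcp_pos: [552.6, 66.5, 53.1]
orientation: [-0.015, 0.707, 0.015, 0.707]
wrist_force: [0.6, -0.0, -5.4]
width: 24.3
```

```bash
python3 - <<'E'
from m4 import *
plan(552.3,65.8,47)
g=grab('wrist','w27')
W=toW(g,comp(g,(230,400,60,330),.70),16);print(rect(W))
E
```

```text
t 51.45 pos [552.6  66.5  53.1] jawyaw 2.41 tilt [ 1.1e-03  1.0e-04 -1.0e+00] w 24.3 F [ 0.6 -0.  -5.4] q [ 0.12  0.1  -0.1   1.37  0.    1.65]
shift [ 6.1 -0.7 -0.3]
(array([544.4, 155.7]), array([122.3,  46.3]), 3.0)
```

View pics/w27.png

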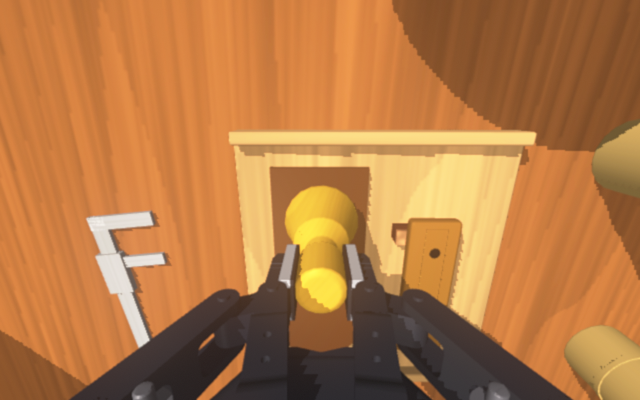

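The pad (u 271–369) and the weight (u≈321) line up. Lower it.

Call:
drive_tool(commands=[2,-0.5,0,0,1.5,0,0,0,1,0,0,0,0,0,0,0])

```text
time: 51.9
tcp_pos: [552.1, 66.0, 47.7]
orientation: [-0.015, 0.707, 0.015, 0.707]
wrist_force: [0.5, 0.8, -5.0]
width: 24.1
```

Call:
drive_tool(commands=[0.7,0,0,0,0,0,0,0,0,0,0,0])

```text
time: 52.2
tcp_pos: [552.2, 66.0, 47.2]
orientation: [-0.015, 0.707, 0.015, 0.707]
wrist_force: [-0.3, -0.6, -6.3]
width: 24.1
```

Call:
drive_tool(commands=[0.8,0,0,0,0,0,0,0])

```text
time: 52.4
tcp_pos: [552.4, 66.0, 46.8]
orientation: [-0.015, 0.707, 0.015, 0.707]
wrist_force: [0.2, 0.3, -2.2]
width: 23.9
```

Call:
drive_tool(commands=[0.6,0,0,0,0,0,0,0])

```text
time: 52.6
tcp_pos: [552.6, 66.0, 46.7]
orientation: [-0.015, 0.706, 0.015, 0.707]
wrist_force: [-1.4, -0.6, 5.3]
width: 24.1
```

Call:
drive_tool(commands=[0,0,0,0,0,0,0,0,0,0,0,0,0,0,0,0,0,0,0,0,0,0,0,0], gripper=1)

```text
time: 53.2
tcp_pos: [552.2, 66.0, 45.8]
orientation: [-0.015, 0.707, 0.015, 0.707]
wrist_force: [0.4, 0.4, 0.2]
width: 85.4
```

Call:
drive_tool(commands=[-10,0,0,0,-20,0,0,0,-30,0,0,0,-40,0,0,0,-40,0,0,0,0,0,0,0,0,0,0,0])

```text
time: 53.9
tcp_pos: [552.8, 66.0, 187.4]
orientation: [-0.015, 0.706, 0.015, 0.708]
wrist_force: [-0.2, 0.3, -0.2]
width: 85.7
```

```bash
python3 - <<'E'
from m4 import *
plan(586,-356,185)
g=grab('wrist','w28')
W=toW(g,comp(g,(230,400,60,260),.70),16);print(rect(W))
P=pts(g);Z=P[...,2]
b=np.zeros(Z.shape,bool);b[100:330,260:380]=1
m=b&(Z>100)&(Z<112);p=P[m];print('knob',p.mean(0).round(1),cv2.minEnclosingCircle(p[:,:2].astype(np.float32)))
E
```

```text
t 53.90 pos [552.8  66.  187.4] jawyaw 2.40 tilt [ 2.6e-03  3.0e-04 -1.0e+00] w 85.7 F [-0.2  0.3 -0.2] q [ 0.12  0.1   0.16  1.63 -0.    1.65]
shift [   2.3 -423.1   15.4]
(array([540.1,  71.1]), array([269.6, 198. ]), 86.5)
knob [552.2  67.  106.4] ((552.25830078125, 65.88275146484375), 12.980926513671875)
```

View pics/w28.png

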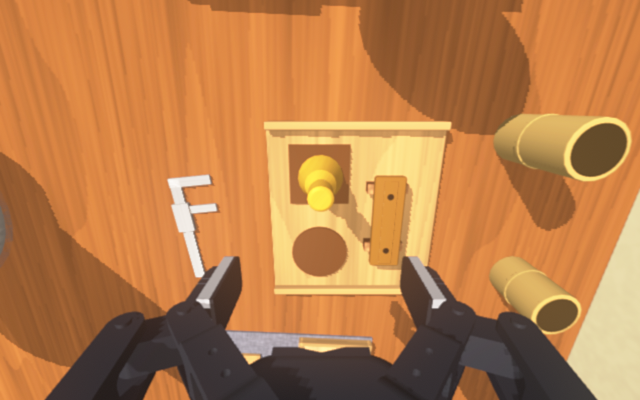

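The weight stands centred on the square pad. Now I'll fetch the mallet.

Call:
drive_tool(commands=[0,-20,0.6,0,0,-35,1.3,0,0,-38,1.4,0,0,-38,1.4,0,0,-38,1.4,0,0,-38,1.4,0,0,-38,1.4,0,0,-38,1.4,0])

```text
time: 54.75
tcp_pos: [573.6, -217.7, 184.3]
orientation: [-0.014, 0.708, 0.015, 0.706]
wrist_force: [1.1, -0.2, -0.0]
width: 85.6
```

Call:
drive_tool(commands=[0,-38,1.4,0,0,-36,1.4,0,0,-30,1.2,0,0,-20,0.8,0,0,-12,0.3,0,0,-4,0,0,0,0,0,0,0,0,0,0])

```text
time: 55.55
tcp_pos: [585.4, -355.0, 185.8]
orientation: [-0.015, 0.707, 0.015, 0.707]
wrist_force: [0.1, -0.1, 0.3]
width: 85.5
```

```bash
python3 - <<'E'
from m4 import *
g=grab('wrist','w29')
P=pts(g);Z=P[...,2]
b=np.zeros(Z.shape,bool);b[100:330,260:380]=1
m=b&(Z>150)&(Z<165);p=P[m];print('top',p.mean(0).round(1),cv2.minEnclosingCircle(p[:,:2].astype(np.float32)))
m=b&(Z>58)&(Z<66);p=P[m];print('head',p.mean(0).round(1),cv2.minEnclosingCircle(p[:,:2].astype(np.float32)))
plan(586,-356,60)
E
```

```text
top [ 586.1 -356.6  157. ] ((586.1460571289062, -357.9753723144531), 8.998632431030273)
head [ 585.8 -352.5   62.4] ((586.0943603515625, -357.961669921875), 24.79583168029785)
t 55.60 pos [ 585.5 -355.   186. ] jawyaw 2.46 tilt [ 1.e-04  1.e-04 -1.e+00] w 85.8 F [ 0.8  0.3 -0.1] q [-0.55  0.43  0.56  1.7   0.    0.98]
shift [126.   -1.1   0.4]
```

View pics/w29.png

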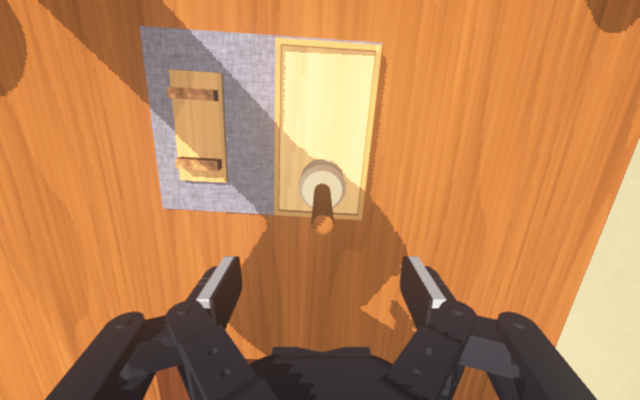

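Call:
drive_tool(commands=[20,-2,0.5,0,28,0,0,0,28,0,0,0,20,0,0,0,14,0,0,0,8,0,0,0,4,0,0,0,0,0,0,0])

```text
time: 56.4
tcp_pos: [586.1, -357.9, 64.2]
orientation: [-0.015, 0.707, 0.015, 0.707]
wrist_force: [-0.6, -0.4, 0.2]
width: 85.2
```

Call:
drive_tool(commands=[0,0,0,0,0,0,0,0])

```text
time: 56.6
tcp_pos: [586.4, -358.2, 64.8]
orientation: [-0.015, 0.707, 0.015, 0.707]
wrist_force: [0.0, 0.1, -0.4]
width: 85.5
```

Call:
drive_tool(commands=[0,0,0,0,0,0,0,0,0,0,0,0,0,0,0,0,0,0,0,0,0,0,0,0,0,0,0,0,0,0,0,0], gripper=0)

```text
time: 57.4
tcp_pos: [586.0, -358.0, 63.8]
orientation: [-0.015, 0.707, 0.015, 0.707]
wrist_force: [0.1, 1.2, 0.7]
width: 16.7
```

Call:
drive_tool(commands=[-4,0,0,0,-10,0,0,0,-18,0,0,0,-20,0,0,0,-15,0,0,0,-8,0,0,0,0,0,0,0])

```text
time: 58.1
tcp_pos: [586.4, -358.3, 140.4]
orientation: [-0.015, 0.706, 0.014, 0.708]
wrist_force: [-0.7, 0.7, -1.1]
width: 16.6
```

```bash
python3 - <<'E'
from m4 import *
plan(556.7,-43.5,133)
f=grab('scene','s10');cv2.imwrite('pics/s10z.png',cv2.resize(cv2.imread('pics/s10.png')[30:290,130:400],None,fx=2.2,fy=2.2))
E
```

```text
t 58.10 pos [ 586.4 -358.3  140.4] jawyaw 2.40 tilt [ 0.0018 -0.0011 -1.    ] w 16.6 F [-0.7  0.7 -1.1] q [-0.55  0.41  0.45  1.6   0.    0.98]
shift [  7.  315.8 -16.5]
```

View pics/s10z.png

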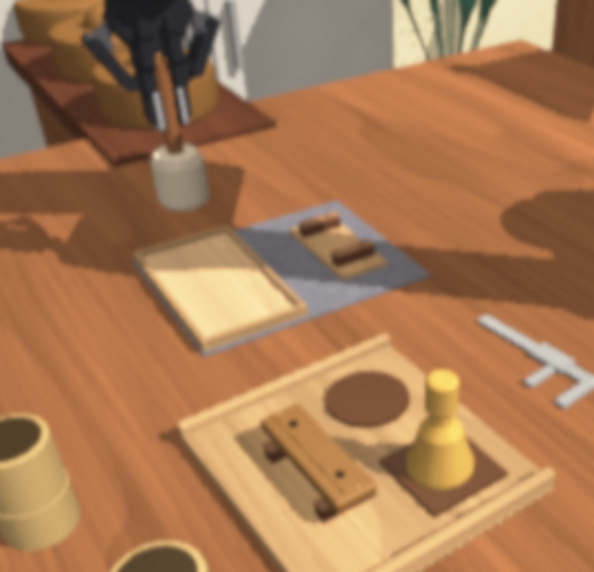

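Call:
drive_tool(commands=[0,10,-0.5,0,0,25,-1.3,0,0,30,-1.6,0,0,30,-1.6,0,0,32,-1.7,0,0,32,-1.7,0,0,32,-1.7,0,0,32,-1.7,0])

```text
time: 58.95
tcp_pos: [563.7, -133.7, 137.7]
orientation: [-0.015, 0.707, 0.015, 0.706]
wrist_force: [0.5, 0.8, -1.3]
width: 16.2
```

Call:
drive_tool(commands=[0,30,-1.6,0,0,26,-1.4,0,0,18,-1,0,0,11,-0.5,0,0,5,-0.2,0,0,2,0,0,0,0,0,0,0,0,0,0])

```text
time: 59.75
tcp_pos: [556.2, -44.6, 138.7]
orientation: [-0.015, 0.707, 0.015, 0.707]
wrist_force: [0.2, -0.4, -2.1]
width: 16.6
```

```bash
python3 - <<'E'
from m4 import *
plan(556.7,-44.3,72)
g=grab('wrist','w30')
E
```

```text
t 59.75 pos [556.2 -44.6 138.7] jawyaw 2.36 tilt [-2.e-04 -1.e-04 -1.e+00] w 16.6 F [ 0.2 -0.4 -2.1] q [-0.08  0.09  0.06  1.54 -0.    1.45]
shift [66.7  0.3  0.5]
```

View pics/w30.png

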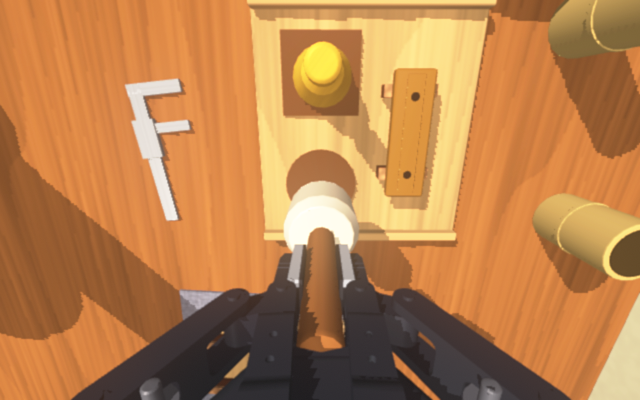

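The mallet head and the round pad are both centred at u≈321. Lowering.

Call:
drive_tool(commands=[15,0.4,0.4,0,20,0,0,0,15,0,0,0,8,0,0,0,4,0,0,0,0,0,0,0,0,0,0,0])

```text
time: 60.5
tcp_pos: [557.0, -43.6, 77.5]
orientation: [-0.015, 0.707, 0.015, 0.707]
wrist_force: [0.6, 0.3, -1.8]
width: 16.4
```

Call:
drive_tool(commands=[1.5,0,0,0,1,0,0,0,0,0,0,0])

```text
time: 60.8
tcp_pos: [556.7, -43.5, 74.4]
orientation: [-0.015, 0.707, 0.015, 0.707]
wrist_force: [-0.2, -0.4, -2.1]
width: 16.6
```

Call:
drive_tool(commands=[1.2,-0.7,0,0,0.8,0,0,0,0,0,0,0])

```text
time: 61.1
tcp_pos: [556.5, -44.2, 72.1]
orientation: [-0.015, 0.707, 0.015, 0.707]
wrist_force: [-0.5, 0.8, -1.8]
width: 16.9
```

Call:
drive_tool(commands=[0.8,0,0,0,0,0,0,0])

```text
time: 61.3
tcp_pos: [556.6, -44.2, 71.4]
orientation: [-0.015, 0.707, 0.015, 0.707]
wrist_force: [0.3, -0.2, -1.5]
width: 16.6
```

Call:
drive_tool(commands=[0.7,0,0,0,0,0,0,0])

```text
time: 61.5
tcp_pos: [556.7, -44.2, 70.8]
orientation: [-0.015, 0.707, 0.015, 0.707]
wrist_force: [0.5, -0.2, -2.0]
width: 16.3
```

Call:
drive_tool(commands=[0.7,0,0,0,0,0,0,0])

```text
time: 61.7
tcp_pos: [556.9, -44.2, 70.8]
orientation: [-0.015, 0.707, 0.015, 0.707]
wrist_force: [-1.1, 0.9, 4.7]
width: 16.5
```

Contact made. Release, lift and check.

Call:
drive_tool(commands=[0,0,0,0,0,0,0,0,0,0,0,0,0,0,0,0,0,0,0,0,0,0,0,0], gripper=1)

```text
time: 62.3
tcp_pos: [556.6, -44.2, 70.0]
orientation: [-0.015, 0.707, 0.015, 0.707]
wrist_force: [1.4, -0.2, -0.3]
width: 85.3
```

Call:
drive_tool(commands=[-10,0,0,0,-20,0,0,0,-30,0,0,0,-40,0,0,0,-40,0,0,0,0,0,0,0,0,0,0,0])

```text
time: 63.0
tcp_pos: [557.2, -44.2, 211.6]
orientation: [-0.015, 0.706, 0.015, 0.708]
wrist_force: [0.4, 0.4, -0.3]
width: 85.6
```

Call:
drive_tool(commands=[0,-15,0,0,0,-30,0,0,0,-38,0,0,0,-38,0,0,0,-38,0,0,0,-30,0,0,0,-15,0,0,0,0,0,0])

```text
time: 63.8
tcp_pos: [564.4, -250.0, 208.5]
orientation: [-0.014, 0.708, 0.014, 0.706]
wrist_force: [0.2, 0.2, -0.5]
width: 85.5
```

```bash
python3 - <<'E'
from m4 import *
plan()
f=grab('top','tF');grab('scene','sF')
P=pts(f);Z=P[...,2]
def box(u0,u1,v0,v1,z0,z1):
    m=np.zeros(Z.shape,bool);m[v0:v1,u0:u1]=True
    return m&(Z>z0)&(Z<z1)
def rep(n,m): p=P[m];print(n,len(p),rect(p[:,:2].astype(np.float32)),p.mean(0).round(1))
rep('key',box(295,362,132,160,32,48));rep('casting',box(160,218,195,265,70,80))
rep('knob',box(285,330,160,200,100,115));rep('handle',box(330,380,150,205,155,175))
cv2.imwrite('pics/tFz.png',cv2.resize(cv2.imread('pics/tF.png')[100:290,150:400],None,fx=3,fy=3,interpolation=cv2.INTER_CUBIC))
E
```

```text
t 63.80 pos [ 564.4 -250.   208.5] jawyaw 2.26 tilt [-2.3e-03  8.0e-04 -1.0e+00] w 85.5 F [ 0.2  0.2 -0.5] q [-0.42  0.26  0.39  1.7  -0.    1.11]
shift [0. 0. 0.]
key 835 (array([640.6,  15. ]), array([ 41.7, 118.9]), 0.7) [638.5  14.6  38.9]
casting 859 (array([433.3, 328.6]), array([119.9,  39.2]), 0.1) [435.8 327.7  73.8]
knob 114 (array([553.2,  65.6]), array([24. , 23.8]), 2.9) [553.3  65.9 105.9]
handle 59 (array([558. , -43.9]), array([16.6, 14.4]), 3.5) [557.6 -44.  164.1]
```

View pics/tFz.png

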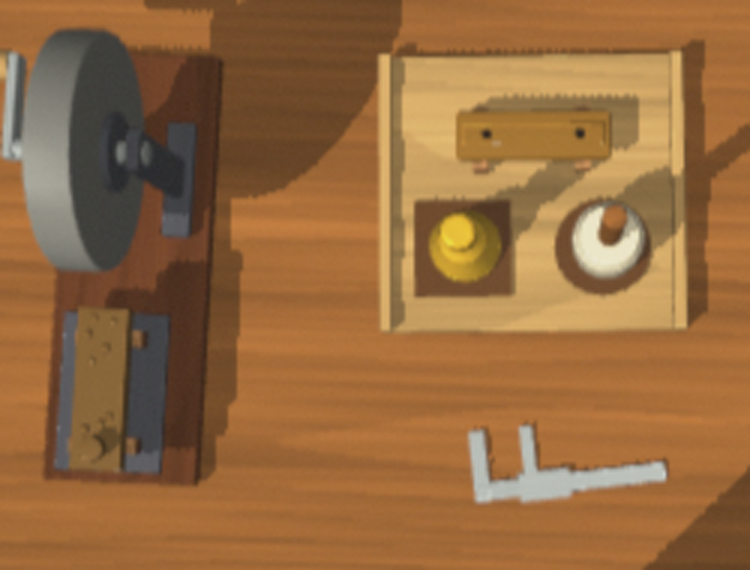

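View pics/sF.png

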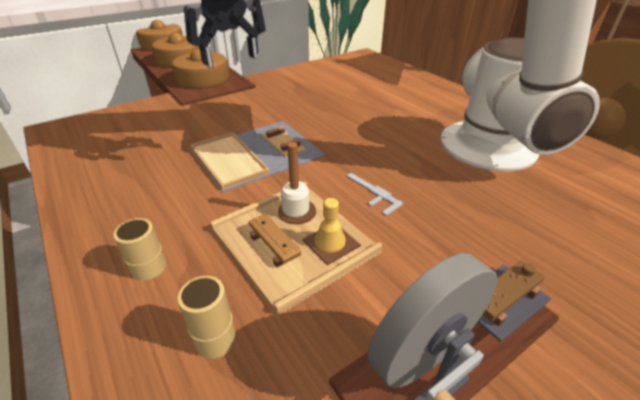

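All four pieces are in place: the key and casting lie across their rails, the weight and mallet stand on their pads, and the caliper hasn't moved. I'll let the arm settle and hand in.

Call:
drive_tool(commands=[0,0,0,0,0,0,0,0,0,0,0,0,0,0,0,0])

```text
time: 64.3
tcp_pos: [565.3, -247.5, 210.3]
orientation: [-0.015, 0.707, 0.015, 0.707]
wrist_force: [0.3, 1.0, 0.1]
width: 85.3
```

```bash
python3 - <<'E'
from h import *
print(robot.hand_in())
E
```

```text
the job is handed in; nothing more can be done
None
```

The job was done in the order asked and handed in at about 64 s of the 141 s allowed. No verdict was reported.

**What I did:** I stood the mallet and then the weight in the tray. Next I laid the casting on the grinder's rest rails, with its plain end towards the wheel, and the finished key on the rack's rails. Last, I stood the weight and then the mallet back on their pads.

**Last checks (top camera):**

| Piece | Measured x, y (mm) | Target x, y (mm) |
|---|---|---|
| Casting | 433, 329 | 432, 328 |
| Finished key | 639–641, 15 | about 638, 15 |
| Weight | 553, 66 | 552.5, 66 |
| Mallet | 558, -44 | 557, -43.5 |

The mallet and weight stayed upright throughout, and the caliper was not touched. The contact forces I read while setting things down stayed under about 12 N.

**What failed or disagreed:**
- **Missed grasp:** my first try at the casting closed on air. Both cameras showed the real fingertips about 32 mm higher than the reported TCP. I corrected for this from then on; the casting had not moved. The first grips on the mallet and weight were therefore higher than planned, but they held.
- **Camera spread:** estimates of the pad and rail centres differed by 2–4 mm between the top and wrist cameras. I relied mainly on the wrist camera.

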